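# Book in the delivery with the hand scanner

## Task

Book in this delivery: put the timber offcuts that lie on the cartons into the offcuts box, lift the scanner up and off its hanger, and read the bar-code label of every pack, one by one from your left to your right as on the delivery note, holding the scanner steady and square-on to each bare label, about 10 cm from it, for a good second. Do not touch the packs with the scanner and leave the packs and the other things on the bench where they stand. Finish by hanging the scanner back in its holder, nose down, with all offcuts in the box.

Things in the scene. Friction and masses are not known exactly. Their poses are not given: they have to be found in the camera images.
- carton1: Brown cardboard carton with yellow tape, 120 (x) x 110 (y) x 70 mm high, 0.9 kg, flat top. It is the first (leftmost) pack. Stands loose on the bench, turned up to 0.2 rad from facing the robot. Origin: centre of its underside, z up.
- carton1_label (a point): Centre of the white bar-code label (65 mm along y, 45 mm along x), flat on the carton's top, 15 mm to the -x side of its middle, 71 mm up; an offcut may lie on it. Axes: x and y in the label's plane, z straight out of its face.
- case1: Blue plastic case with black latches, 110 (x) x 100 (y) x 74 mm high, 0.9 kg; its front (-x) upper edge is a bevel sloping at 35 degrees, from 35 mm up at the front to the top at mid depth. May be absent. It is the second pack from the left. Stands loose on the bench, turned up to 0.2 rad from facing the robot. Origin: centre of its underside, z up.
- case1_label (a point): Centre of the white bar-code label (65 mm along y, 45 mm along x), flat on the case's bevel, 55 mm up. May be absent. Axes: x and y in the label's plane, z straight out of its face.
- carton2: Brown cardboard carton with yellow tape, 120 (x) x 110 (y) x 70 mm high, 0.9 kg, flat top. It is the third pack from the left. Stands loose on the bench, turned up to 0.2 rad from facing the robot. Origin: centre of its underside, z up.
- carton2_label (a point): Centre of the white bar-code label (65 mm along y, 45 mm along x), flat on the carton's top, 15 mm to the -x side of its middle, 71 mm up; an offcut may lie on it. Axes: x and y in the label's plane, z straight out of its face.
- case2: Blue plastic case with black latches, 110 (x) x 100 (y) x 74 mm high, 0.9 kg; its front (-x) upper edge is a bevel sloping at 35 degrees, from 35 mm up at the front to the top at mid depth. May be absent. It is the fourth (rightmost) pack. Stands loose on the bench, turned up to 0.2 rad from facing the robot. Origin: centre of its underside, z up.
- case2_label (a point): Centre of the white bar-code label (65 mm along y, 45 mm along x), flat on the case's bevel, 55 mm up. May be absent. Axes: x and y in the label's plane, z straight out of its face.
- offcut1: Timber batten offcut, 140 (x) x 38 (y) x 25 mm (z), 75 g, pale wood, lying flat over the label of carton1 at the start. Origin: middle of its lower 140 x 38 face.
- offcut2: Timber batten offcut, 140 (x) x 38 (y) x 25 mm (z), 75 g, darker brown wood, lying flat over the label of carton2 at the start. May be absent. Origin: middle of its lower 140 x 38 face.
- offcut3: Timber batten offcut, 140 (x) x 38 (y) x 25 mm (z), 75 g, dark wood, lying flat crosswise on top of offcut1 at the start (take it first). May be absent. Origin: middle of its lower 140 x 38 face.
- bin: Fixed black offcuts box with an orange rim, open on top, outside 220 (x) x 160 (y; 176 over the rim) x 110 mm high, walls and floor 5 mm, on the bench to one side (left or right). Origin: centre of its underside; x along its long side, z up.
- scanner: Yellow and black pistol-grip bar-code scanner, 0.32 kg, hung nose down. Origin: middle of the underside of its rubber rim (56 x, 60 y, 8 mm thick), by which it hangs; z points from nose to rear end: it looks along -z. Below the rim: a round neck 28 mm across to z = -54 mm, then a nose boot 42 mm across to z = -76. Centre of mass about 25 mm above the origin. Reads by itself, no trigger.
- scanner_grip (a point): Point in the scanner's housing 58 mm above its origin, axes of the scanner: where to grip it, across y (30 to 80 N). The housing is 46 (x) x 42 (y) mm, from the rim to 88 mm above the origin; the pistol grip (30 mm wide, 34 thick) sticks out of it along -x to x = -120 mm, 20 to 65 mm above the origin.
- scanner_nose (a point): Middle of the scanner's window, 76 mm below its origin, axes of the scanner; it looks along -z. It reads a bare label 50 to 140 mm ahead, centred in its view (within 15 mm) and facing it (within 20 degrees), after 1 s held steady there; any rotation about its line of sight will do.
- holder: Fixed scanner holder: dark foot plate 150 x 120 mm, a column 72 mm to the +x side of the hanger, 143 mm high with its clamp, and a steel two-pronged hanger open to -x, 140 mm up. On the bench to one side (left or right), opposite the offcuts box. Origin: bench level below the middle of the hanger, z up.
- holder_seat (a point): Middle of the hanger, at the height of the prongs' tops: the scanner's origin lies here when it hangs, x axes alike. The prongs, 8 mm round bars along x, are 38 mm apart inside (5 mm play each side of the neck), joined at x = 28 mm, and end at x = -41 mm in tips turned up 14 mm above their tops: raise the rim 20 mm or more to leave (to -x) or enter.
- filler_tin: Bystander: tin of filler with an orange label, 76 x 95 mm, standing.
- glue: Bystander: glue bottle with red cap, 56 x 130 mm, standing.
- hammer: Bystander: hammer lying flat.
- mug: Bystander: white mug, 80 x 90 mm, standing.
- tape: Bystander: yellow tape measure, 75 x 45 x 70 mm.
- screw_jar: Bystander: jar of screws, 72 x 85 mm, standing.
Things that resemble listed ones, but are neither listed nor needed, are in the scene too. Leave any red or turquoise look-alike of the offcut2 alone.

How it is judged:
On the way, in this order (a step that is already met when the one before it is completed fails the run):
1. the label of carton1, clear of offcuts, is read: within 15 mm of the scanner's line of sight, 50 to 140 mm from its nose, square-on within 20 degrees, for 1 s (x of carton1_label in the frame of scanner_nose between -0.015 and 0.015 m and y of carton1_label in the frame of scanner_nose between -0.015 and 0.015 m and z of carton1_label in the frame of scanner_nose between -0.14 and -0.05 m and angle between the z axis of scanner_nose and the z axis of carton1_label, either way round below 0.35 rad and horizontal distance between each of offcut1, offcut2, offcut3 and carton1_label above 0.085 m), for 1 s.
2. the label of case1, clear of offcuts, is read: within 15 mm of the scanner's line of sight, 50 to 140 mm from its nose, square-on within 20 degrees, for 1 s (x of case1_label in the frame of scanner_nose between -0.015 and 0.015 m and y of case1_label in the frame of scanner_nose between -0.015 and 0.015 m and z of case1_label in the frame of scanner_nose between -0.14 and -0.05 m and angle between the z axis of scanner_nose and the z axis of case1_label, either way round below 0.35 rad and horizontal distance between each of offcut1, offcut2, offcut3 and case1_label above 0.085 m), for 1 s.
3. the label of carton2, clear of offcuts, is read: within 15 mm of the scanner's line of sight, 50 to 140 mm from its nose, square-on within 20 degrees, for 1 s (x of carton2_label in the frame of scanner_nose between -0.015 and 0.015 m and y of carton2_label in the frame of scanner_nose between -0.015 and 0.015 m and z of carton2_label in the frame of scanner_nose between -0.14 and -0.05 m and angle between the z axis of scanner_nose and the z axis of carton2_label, either way round below 0.35 rad and horizontal distance between each of offcut1, offcut2, offcut3 and carton2_label above 0.085 m), for 1 s.
4. the label of case2, clear of offcuts, is read: within 15 mm of the scanner's line of sight, 50 to 140 mm from its nose, square-on within 20 degrees, for 1 s (x of case2_label in the frame of scanner_nose between -0.015 and 0.015 m and y of case2_label in the frame of scanner_nose between -0.015 and 0.015 m and z of case2_label in the frame of scanner_nose between -0.14 and -0.05 m and angle between the z axis of scanner_nose and the z axis of case2_label, either way round below 0.35 rad and horizontal distance between each of offcut1, offcut2, offcut3 and case2_label above 0.085 m), for 1 s.
At the end, for the whole second after the job is handed in: Every offcut rests inside the offcuts box, centre below its rim; the scanner hangs at rest in the holder on its rim, nose down (origin within 15 mm of the seat sideways, 7 mm in height, upright within 0.12 rad); the packs stand level on the bench, their labels read left (+y) to right (x of offcut1 in the frame of bin between -0.105 and 0.105 m and y of offcut1 in the frame of bin between -0.075 and 0.075 m and z of each of offcut1, offcut2, offcut3 in the frame of bin below 0.105 m and linear speed of each of offcut1, offcut2, offcut3, scanner below 0.03 m/s and x of offcut2 in the frame of bin between -0.105 and 0.105 m and y of offcut2 in the frame of bin between -0.075 and 0.075 m and x of offcut3 in the frame of bin between -0.105 and 0.105 m and y of offcut3 in the frame of bin between -0.075 and 0.075 m and horizontal distance between scanner and holder_seat below 0.015 m and z of scanner in the frame of holder_seat between -0.006 and 0.007 m and angle between each of scanner, carton1, case1, carton2, case2's own z axis and vertical below 0.12 rad and height (world z) of each of carton1, case1, carton2, case2 below 0.01 m); the robot touches nothing.
It fails at once if the scanner is pressed or knocked against a pack (over 3 N) (contact force between scanner and carton1 above 3 N or contact force between scanner and case1 above 3 N or contact force between scanner and carton2 above 3 N or contact force between scanner and case2 above 3 N).
It fails at once if a pack is tipped by more than 0.5 rad or shoved more than 120 mm from where it stood (angle between any of carton1, case1, carton2, case2's own z axis and vertical above 0.5 rad or distance of any of carton1, case1, carton2, case2 from where it was at the start of the episode above 0.12 m).
It fails at once if another thing on the bench is pushed more than 60 mm away or knocked over (distance of any of filler_tin, glue, hammer, mug, tape, screw_jar from where it was at the start of the episode above 0.06 m or angle between any of filler_tin, glue, mug, tape, screw_jar's own z axis and vertical above 0.6 rad).
Of case1, case2 only 1 to 2 are there at a start; the rules pass over those that are not, and their reading is None.
Of offcut2, offcut3 only 1 to 2 are there at a start; the rules pass over those that are not, and their reading is None.
At some moment in a run one of carton1, case1, carton2, case2, offcut2 may be knocked a few centimetres aside while the robot is not near it.
It also fails if it takes over 208 s, if anything falls off the work surface, if the arm or the gripper's body presses on something with over 40 N, if the wrist force passes 120 N, or if a joint passes its speed limit or range.

## Robot

A 6-joint arm with a two-finger parallel gripper is mounted at the origin on the work surface. World frame = base frame: x ahead of the robot, y to its left, z up, the work surface at z = 0. Lengths are in m, angles in rad, forces in N, time in s.
With the tool pointing down it reaches from about 0.375 to 0.9 m from the base axis. Payload 3.1 kg.
Tool frame: the origin (TCP) lies at the very end of the fingers, on their centre line; the grasp point (between the pads) lies 19 mm behind it; z points along the fingers, y is the line along which they close (so a half turn about z gives the same grasp; the last joint's range is limited). The gripper opens to 85 mm and grips with 20 to 120 N. Pads are 22 mm wide; open, the fingers measure 114 mm over their backs; the gripper's body (76 mm by 85 mm) begins 54 mm behind the grasp point. The pads swing forward as they close: fully open they stand 13 mm farther back than shut.
Start: joints at [-1.405, 0.527, 1.433, -0, 1.181, -0.178], TCP at [0.211, -0.588, 0.231] pointing down, gripper open.
Joint ranges: [-3.08, 3.08], [-0.75, 2.2], [0.22, 2.44], [-1.43, 4.57], [0, 2.65], [-2.85, 2.85]. Speed limits (rad/s): [2.79, 2.79, 3.14, 3.14, 3.14, 3.14].

## Interface

Orientations are given as a unit quaternion [x, y, z, w].
In Python, from station import telemetry, snapshot, ticket gives the robot as it stands.
- The arm moves only by the tool move_arm, never from a script. Its argument "commands" is text: rows parted by semicolons, each of 7 numbers parted by spaces: the shift along the tool's x, y, z in mm, then the turn, a rotation vector about the tool's x, y, z in degrees, then the opening, from -1 (shut) to 1 (fully open). A call has exactly 5 rows; each row is the pose to reach, as a shift and turn from the pose commanded when the call began, along the tool's axes at that moment; what a row does not reach only later rows make up. A row lasts 1/8 s, in which the tool goes at most 62.5 mm and 10.7 degrees, less where a joint would pass 70% of its speed; a pose out of reach is approached as far as the arm can. A call with a gripper value outside its range is refused whole. The fingers move at their own pace and stop on an object; "grip_force" is the grip in N (left out, the last holds). Time passes only in rows, so rows that repeat a pose let the fingers close, or fill a call up. It gives the time, the measured TCP pose, the force, the opening and the grip force at its end, in the units of the state.
- telemetry.sense(): the state, without advancing time (a new reading comes with each control period).
- snapshot(name): name is "side" or "top" or "wrist"; returns a dict with "image" (400x640x3 uint8, red, green, blue), "fx", "fy", "cx", "cy" (pixels), "k1" (the pictures are not rectified: a ray, as slopes to the right and down, at radius r is drawn at 1 + k1 r^2 times it, then the intrinsics apply), "pose" (4x4, takes a point from camera to world coordinates). Camera axes: x right, y down, z forward; pixel columns grow to the right and rows downward; lengths in m; the calibration is good to about 2 mm. A picture is of the moment at which its call begins. There is no depth.
- ticket.sign_off(): hands the job in; it is judged then, once.
The state is a dict: "t": time; "q": joint angles; "qd": joint speeds; "tau": joint torques, N m; "tcp_pos": TCP position; "tool_rot": TCP orientation; "force": force on the tool from outside, world axes, zero at the start; "ft_torque": the same for the moment, N m; "finger_gap": opening from 0.0 (shut) to 1.0 (fully open); "gripper_force": force on a finger pad.
Only numpy, scipy, OpenCV 4.12 (cv2) and the standard library are available. Lean on these libraries where they do the work, as an engineer would, in place of code of your own. Each camera call takes 0.05 s, during which the arm holds its last target. There are 200 camera calls.

## Working session

There is one attempt and no reset: what is moved stays moved. The work goes in short steps, Python scripts to look and compute and a tool call to move; the robot and the scene stay as the last step left them, time stands still between calls to the robot, and variables do not carry over. Pictures are saved under pics/ and viewed, at most 14 in all, crops included, and the job is handed in when it is done.

Besides the shell and the picture viewer there is one more tool, called after "Call:" as name(argument=value, ...) on one line, values as JSON. move_arm: Moves the arm, as the interface text tells. Its arguments: {"type":"object","properties":{"commands":{"type":"string"},"grip_force":{"type":"number"}},"required":["commands"]}

```bash
ls; mkdir -p pics; python3 - <<'E'
from station import telemetry, snapshot
import cv2
print(telemetry.sense())
for n in("top","side"):
    s=snapshot(n); cv2.imwrite(f"pics/{n}0.png",cv2.cvtColor(s["image"],cv2.COLOR_RGB2BGR)); print(n,s["fx"],s["fy"],s["cx"],s["cy"],s["k1"],s["pose"])
E
```

```text
pics
{'t': 0.0, 'q': array([-1.40547948e+00,  5.28476115e-01,  1.43390751e+00, -2.34065959e-05,
        1.18142051e+00, -1.78480798e-01]), 'qd': array([2.27638435e-05, 1.97897271e-04, 7.05533316e-04, 1.26258223e-03,
       6.36794002e-04, 3.28492606e-04]), 'tau': array([ 1.36314553e-03, -4.42348945e+01, -1.78025991e+01, -1.12613106e-04,
        8.48135969e-03, -7.81912263e-06]), 'tcp_pos': array([ 0.21057697, -0.58768587,  0.23032587]), 'tool_rot': array([ 9.85260378e-01,  1.71057779e-01, -3.54420610e-06, -1.10578761e-03]), 'force': array([0.01212252, 0.05158595, 0.30177134]), 'ft_torque': array([-0.01629685,  0.00833831,  0.00822715]), 'gripper_force': 0.0, 'finger_gap': 1.00102397126329}
top 510.3534571610288 510.3534571610288 323.84623220573326 196.60354655030486 -0.11197959381776436 [[ 0.00679621 -0.97904213  0.2035444   0.21369187]
 [-0.99996986 -0.00741811 -0.00229256 -0.00551496]
 [ 0.00375442 -0.20352268 -0.97906303  1.75491702]
 [ 0.          0.          0.          1.        ]]
side 461.51019783928876 461.51019783928876 328.2937509991098 194.97640855215587 0.005377850940666237 [[-0.93001873 -0.27806838  0.24029803  0.22815578]
 [-0.36750199  0.69879783 -0.6136969   0.80816913]
 [ 0.00272997 -0.65905961 -0.75208575  1.10411845]
 [ 0.          0.          0.          1.        ]]
```

```bash
python3 - <<'E'
import cv2
a=cv2.imread("pics/top0.png"); cv2.imwrite("pics/top0b.png",cv2.resize(a[100:340,60:600],(800,356),interpolation=cv2.INTER_CUBIC)) 
E
```

```text
(no output)
```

View pics/top0.png

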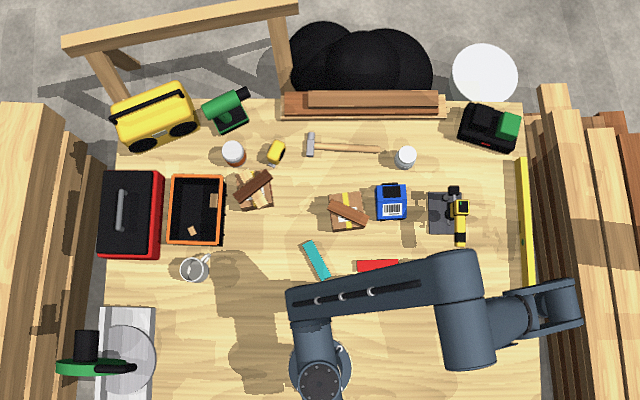

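View pics/side0.png

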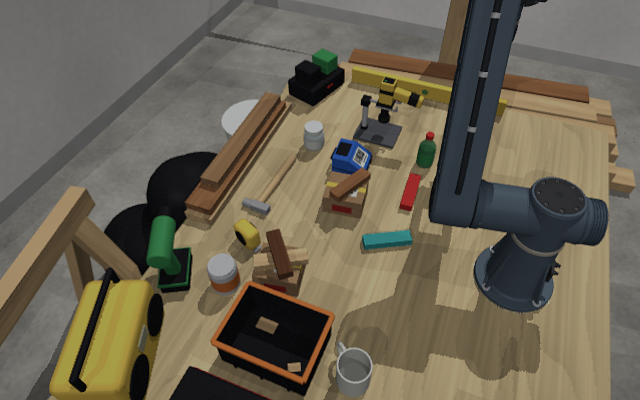

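Top: carton1 ~(255,190) carries a pale offcut1 with a dark offcut3 across it. Carton2 ~(347,212) carries brown offcut2, and one blue case at ~(391,202) right of carton2 is case2, so case1 is absent. Bin ~(196,210), holder and scanner ~(450,212). The turquoise (316,260) and red (378,265) bars are look-alikes, so I leave them. Next are enlarged crops.

```bash
cat > h.py <<'E'
import numpy as np, cv2
from scipy.spatial.transform import Rotation as R
from station import telemetry, snapshot
def K(s): return np.array([[s["fx"],0,s["cx"]],[0,s["fy"],s["cy"]],[0,0,1.]]), np.array([s["k1"],0,0,0,0])
def w(s,uv,z):
    k,d=K(s); p=cv2.undistortPoints(np.array(uv,float).reshape(-1,1,2),k,d).reshape(-1,2)
    P=s["pose"]; r=np.c_[p,np.ones(len(p))]@P[:3,:3].T; o=P[:3,3]
    z=np.broadcast_to(z,len(p)); return o+r*((z-o[2])/r[:,2])[:,None]
def px(s,X):
    k,d=K(s); P=s["pose"]; c=(np.array(X,float).reshape(-1,3)-P[:3,3])@P[:3,:3]
    return cv2.projectPoints(c,np.zeros(3),np.zeros(3),k,d)[0].reshape(-1,2)
def save(s,n,box=None,size=None):
    im=cv2.cvtColor(s["image"],cv2.COLOR_RGB2BGR)
    if box: im=im[box[1]:box[3],box[0]:box[2]]
    if size: im=cv2.resize(im,size,interpolation=cv2.INTER_CUBIC)
    cv2.imwrite("pics/"+n,im)
def T():
    s=telemetry.sense(); return s["tcp_pos"],R.from_quat(s["tool_rot"]),s
def delta(pos,rot):
    p,r,_=T(); print("mm",np.round(r.inv().apply(np.array(pos)-p)*1000,1),"deg",np.round(np.degrees((r.inv()*rot).as_rotvec()),2))
def down(yaw): # tool z down, tool y along world direction yaw(rad)
    y=np.array([np.cos(yaw),np.sin(yaw),0]); z=np.array([0,0,-1.]); return R.from_matrix(np.c_[np.cross(y,z),y,z])
E
python3 - <<'E'
from h import *
a=cv2.imread("pics/top0.png")
c1=cv2.resize(a[160:250,155:295],(784,504),interpolation=cv2.INTER_CUBIC)
c2=cv2.resize(a[170:260,320:475],(775,450),interpolation=cv2.INTER_CUBIC)
cv2.imwrite("pics/c1.png",c1);cv2.imwrite("pics/c2.png",c2)
s=snapshot("top")
print(w(s,[[255,190],[347,212],[391,202],[450,212],[196,210],[240,155],[405,157],[195,267],[316,260],[378,265],[277,152]],[0.07,.07,.07,.14,.11,.09,.08,.09,0.02,.02,.07]).round(3))
E
```

```text
[[ 0.585  0.224  0.07 ]
 [ 0.512 -0.087  0.07 ]
 [ 0.547 -0.236  0.07 ]
 [ 0.502 -0.418  0.14 ]
 [ 0.507  0.412  0.11 ]
 [ 0.702  0.277  0.09 ]
 [ 0.702 -0.286  0.08 ]
 [ 0.322  0.41   0.09 ]
 [ 0.355  0.016  0.02 ]
 [ 0.339 -0.195  0.02 ]
 [ 0.719  0.153  0.07 ]]
```

View pics/c1.png

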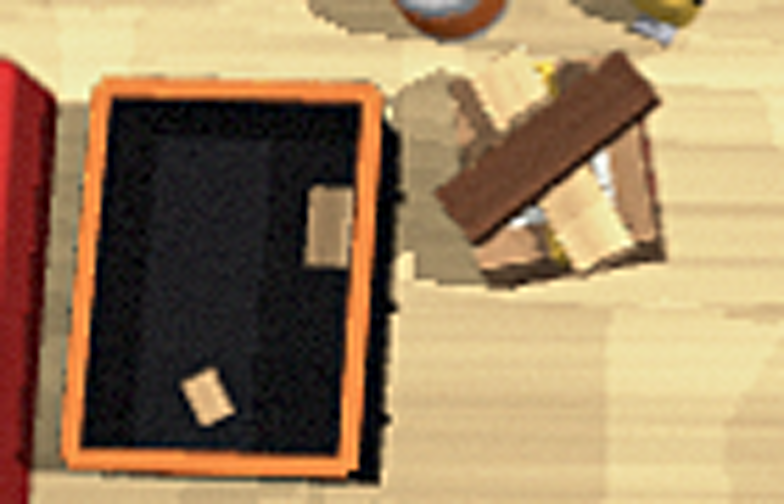

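View pics/c2.png

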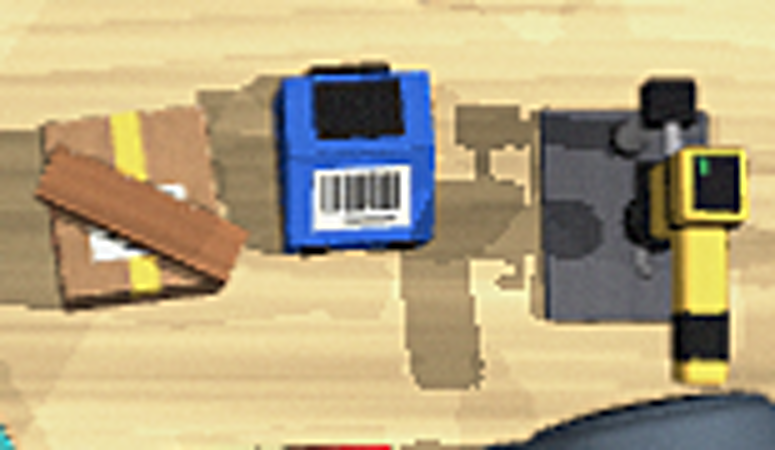

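```bash
cat > m.py <<'E'
from h import *
s=snapshot("top")
f=lambda c,k,o:np.array(c,float)/k+o
def quad(n,c,k,o,z):
    p=w(s,f(c,k,o),z); c0=p.mean(0); e=np.linalg.norm(np.roll(p,-1,0)-p,axis=1)
    d=[(p[1]-p[0])+(p[2]-p[3]),(p[3]-p[0])+(p[2]-p[1])]
    print(n,c0.round(4),"edges",e.round(3),"yaws",[round(float(np.arctan2(v[1],v[0])),3) for v in d])
A=(5.6,(155,160));B=(5.,(320,170))
quad("off3",[(622,52),(662,102),(478,243),(438,190)],*A,.12)
quad("off2",[(58,147),(246,236),(222,282),(37,195)],*B,.095)
quad("bin",[(95,80),(383,85),(350,470),(65,465)],*A,.11)
quad("scan",[(683,150),(745,150),(745,222),(678,222)],*B,.228)
quad("case2 label",[(318,173),(411,165),(411,224),(313,230)],*B,[.068,.068,.042,.042])
quad("foot",[(542,110),(706,112),(712,320),(546,320)],*B,.0)
print("off1 end",w(s,f([(582,272),(635,240),(545,165)],*A),.095).round(3))
print("carton1 topcorners",w(s,f([(492,275),(662,248)],*A),.07).round(3))
print("carton2 topcorners",w(s,f([(42,127),(207,108),(60,297)],*B),.07).round(3))
E
python3 m.py
```

```text
off3 [0.587  0.2232 0.12  ] edges [0.039 0.136 0.04  0.135] yaws [-2.467, 2.248]
off2 [ 0.5042 -0.0899  0.095 ] edges [0.138 0.035 0.135 0.035] yaws [-2.012, 2.7]
bin [0.5119 0.416  0.11  ] edges [0.174 0.23  0.168 0.231] yaws [-1.579, 3.117]
scan [ 0.5012 -0.4354  0.228 ] edges [0.039 0.045 0.042 0.045] yaws [-1.565, 3.059]
case2 label [ 0.5237 -0.2433  0.055 ] edges [0.063 0.044 0.067 0.043] yaws [-1.49, -3.109]
foot [ 0.5231 -0.4372  0.    ] edges [0.118 0.149 0.117 0.15 ] yaws [-1.571, 3.125]
off1 end [[0.517 0.205 0.095]
 [0.536 0.174 0.095]
 [0.581 0.229 0.095]]
carton1 topcorners [[0.519 0.263 0.07 ]
 [0.536 0.161 0.07 ]]
carton2 topcorners [[ 0.568 -0.025  0.07 ]
 [ 0.582 -0.136  0.07 ]
 [ 0.453 -0.037  0.07 ]]
```

```bash
cat >> h.py <<'E'
def plan(*wps):
    p,r,_=T()
    for pos,rot in wps:
        if rot is None: rot=r
        if not hasattr(rot,'as_quat'): rot=down(rot)
        pos=np.array(pos); print("mm",np.round(r.inv().apply(pos-p)*1000,0),"deg",np.round(np.degrees((r.inv()*rot).as_rotvec()),1)); p,r=pos,rot
E
python3 - <<'E'
from h import *
plan(([.30,-.35,.33],-.65),([.44,-.09,.33],0),([.587,.2232,.20],.675),([.587,.2232,.097],.675))
E
```

```text
mm [ 164. -194.  -99.] deg [ -0.1  -0.  -33.1]
mm [292. -46.   0.] deg [  0.    0.  -37.2]
mm [313. 147. 130.] deg [  0.    0.  -38.7]
mm [  0.   0. 103.] deg [0. 0. 0.]
```

Call:
move_arm(commands="40 -48 -60 0 0 -8 1;80 -96 -99 0 0 -16 1;120 -145 -99 0 0 -24 1;164 -194 -99 0 0 -33 1;164 -194 -99 0 0 -33 1")

```text
t: 0.82
tcp_pos: [0.3001, -0.3473, 0.3307]
tool_rot: [0.896, 0.445, 0.0, -0.0]
force: [-0.3, -1.2, 0.4]
finger_gap: 1.0
gripper_force: 0.0
```

Call:
move_arm(commands="60 -10 0 0 0 -8 1;120 -20 0 0 0 -16 1;180 -30 0 0 0 -24 1;240 -38 0 0 0 -32 1;292 -46 0 0 0 -37 1")

```text
t: 1.45
tcp_pos: [0.4407, -0.0883, 0.3305]
tool_rot: [0.708, 0.707, 0.0, 0.0]
force: [0.9, -0.6, 0.1]
finger_gap: 1.003
gripper_force: 0.0
```

Call:
move_arm(commands="56 26 10 0 0 -8 1;112 52 20 0 0 -16 1;168 78 30 0 0 -24 1;224 104 40 0 0 -32 1;280 130 50 0 0 -38 1")

```text
t: 2.08
tcp_pos: [0.572, 0.1908, 0.2799]
tool_rot: [0.439, 0.899, -0.0, 0.0]
force: [1.0, -0.4, 0.6]
finger_gap: 1.004
gripper_force: 0.0
```

```bash
python3 - <<'E'
from h import *
print(T()[0]); s=snapshot("wrist"); save(s,"w1.png")
t=snapshot("top"); save(t,"t1.png",(150,150,430,260),(800,314))
plan(([.587,.2232,.16],.675),([.587,.2232,.097],.675))
E
```

```text
[0.5720034  0.19077113 0.27988434]
mm [ 14.  29. 118.] deg [ 0.  -0.1 -0.6]
mm [ 0.  0. 63.] deg [0. 0. 0.]
```

View pics/w1.png

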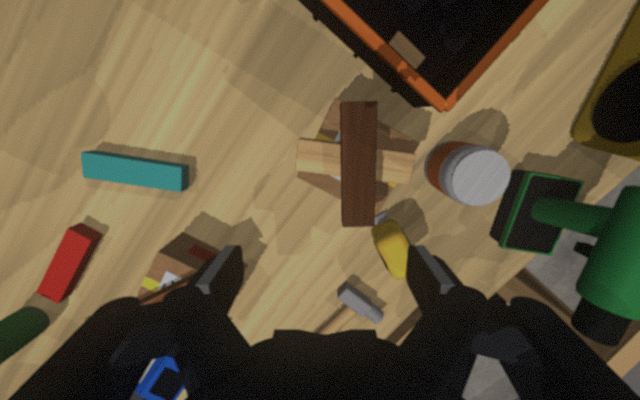

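Wrist view: dark offcut3 top face spans (341,101)-(376,226), with pale offcut1 under it running (298,155)-(414,166). The turquoise and red look-alikes lie at (135,170) and (68,260). I check offcut3's pose with these pixels.

```bash
python3 - <<'E'
from h import *
s=snapshot("wrist")
p=w(s,[(341,101),(378,101),(376,226),(342,226)],.12); print(p.mean(0).round(4), np.linalg.norm(p-np.roll(p,1,0),axis=1).round(3), np.arctan2(*(p[3]-p[0])[1::-1]),np.arctan2(*(p[2]-p[1])[1::-1]))
q=w(s,[(299,138),(414,153),(412,182),(297,172)],.095); print(q.mean(0).round(4),np.linalg.norm(q-np.roll(q,1,0),axis=1).round(3), np.arctan2(*(q[1]-q[0])[1::-1]),np.arctan2(*(q[2]-q[3])[1::-1]))
E
```

```text
[0.5908 0.2316 0.12  ] [0.138 0.038 0.138 0.04 ] -0.8807615935920273 -0.8677158945092884
[0.5882 0.233  0.095 ] [0.04  0.135 0.035 0.139] 0.5362020649174809 0.5758543889596994
```

Call:
move_arm(commands="6 15 20 0 0 -0.6 1;13 31 40 0 0 -0.6 1;13 31 40 0 0 -0.6 1;13 31 40 0 0 -0.6 1;13 31 40 0 0 -0.6 1")

```text
t: 2.85
tcp_pos: [0.5883, 0.2172, 0.2413]
tool_rot: [0.437, 0.9, 0.0, 0.001]
force: [-1.0, -0.3, 0.4]
finger_gap: 1.001
gripper_force: 0.0
```

```bash
python3 - <<'E'
from h import *
s=snapshot("wrist"); save(s,"w2.png",(160,0,560,300),(800,600))
print(T()[0],T()[2]["qd"].round(3)); plan(([.588,.226,.097],.68))
E
```

```text
[0.58831295 0.21736986 0.24134348] [ 0.003  0.001  0.    -0.    -0.001  0.002]
mm [  7.   5. 144.] deg [ 0.1  0.  -0.7]
```

View pics/w2.png

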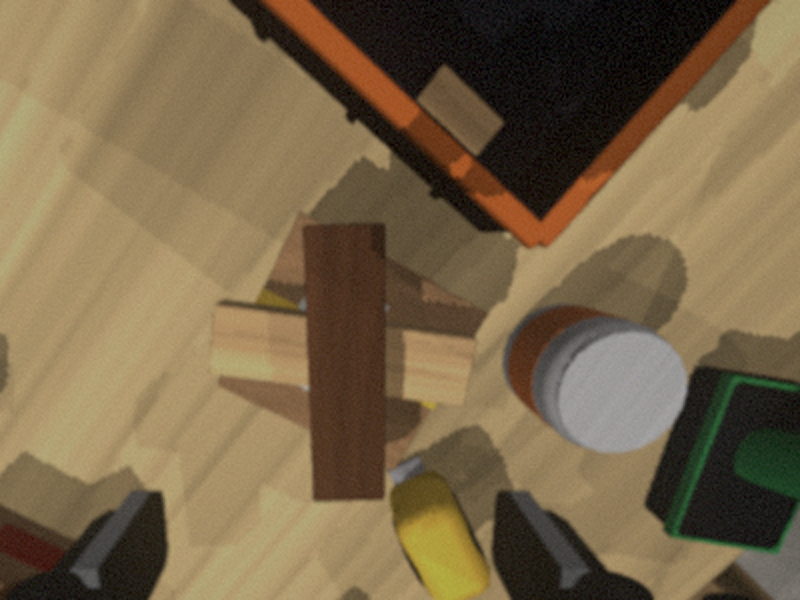

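Enlarged: offcut3 top face at crop (304,226),(384,222),(384,498),(315,500), i.e. the dark board on top of the pale one. The tape measure (435,520) and tin (600,380) are nearby.

```bash
python3 - <<'E'
from h import *
s=snapshot("wrist")
c=lambda a:np.array(a)/2+[160,0]
p=w(s,c([(304,226),(384,222),(384,498),(315,500)]),.12); print(p.mean(0).round(4), np.linalg.norm(p-np.roll(p,1,0),axis=1).round(3), np.arctan2(*(p[3]-p[0])[1::-1]),np.arctan2(*(p[2]-p[1])[1::-1]))
q=w(s,c([(215,303),(475,340),(468,404),(211,370)]),.095); print(q.mean(0).round(4),np.linalg.norm(q-np.roll(q,1,0),axis=1).round(3), np.arctan2(*(q[1]-q[0])[1::-1]),np.arctan2(*(q[2]-q[3])[1::-1]))
plan(([p.mean(0)[0],p.mean(0)[1],.097],.68))
E
```

```text
[0.5908 0.2278 0.12  ] [0.138 0.036 0.138 0.036] -0.8747641547416527 -0.8750329916752247
[0.5882 0.2293 0.095 ] [0.036 0.137 0.035 0.14 ] 0.5252115960404263 0.5303983352709065
mm [  7.   8. 144.] deg [ 0.1  0.  -0.7]
```

Call:
move_arm(commands="7 8 50 0 0 -1 1;7 8 95 0 0 -1 1;7 8 130 0 0 -1 1;7 8 144 0 0 -1 1;7 8 144 0 0 -1 1")

```text
t: 3.58
tcp_pos: [0.5899, 0.2283, 0.0962]
tool_rot: [0.428, 0.904, -0.0, -0.0]
force: [-0.6, 0.4, 0.4]
finger_gap: 0.997
gripper_force: 0.0
```

Call:
move_arm(commands="0 0 0 0 0 0 -1;0 0 0 0 0 0 -1;0 0 0 0 0 0 -1;0 0 0 0 0 0 -1;0 0 0 0 0 0 -1", grip_force=40)

```text
t: 4.2
tcp_pos: [0.591, 0.2287, 0.0979]
tool_rot: [0.428, 0.904, 0.001, 0.001]
force: [-0.5, -0.0, 6.4]
finger_gap: 0.438
gripper_force: 42.7
```

Call:
move_arm(commands="0 0 -15 0 0 0 -1;0 0 -40 0 0 0 -1;0 0 -80 0 0 0 -1;0 0 -120 0 0 0 -1;0 0 -120 0 0 0 -1")

```text
t: 4.82
tcp_pos: [0.5923, 0.229, 0.2208]
tool_rot: [0.428, 0.904, 0.003, 0.003]
force: [-0.0, 0.1, -1.0]
finger_gap: 0.436
gripper_force: 42.0
```

```bash
python3 - <<'E'
from h import *
print(T()[2]["finger_gap"],T()[2]["gripper_force"])
plan(([.512,.386,.215],1.57),([.512,.386,.085],1.57),([.512,.386,.215],1.57),([.588,.229,.215],2.1-np.pi),([.588,.229,.073],2.1-np.pi))
E
```

```text
0.43563416518619236 41.96040451526642
mm [172.  37.   5.] deg [  0.3   0.4 -50.6]
mm [  0.   0. 130.] deg [0. 0. 0.]
mm [   0.    0. -130.] deg [0. 0. 0.]
mm [ -76. -157.    0.] deg [  0.    0.  149.6]
mm [  0.   0. 142.] deg [0. 0. 0.]
```

Call:
move_arm(commands="35 8 0 0 0 -10 -1;70 16 0 0 0 -20 -1;105 28 0 0 0 -30 -1;140 40 0 0 0 -40 -1;179 42 0 0 0 -50.6 -1")

```text
t: 5.45
tcp_pos: [0.5082, 0.3943, 0.2149]
tool_rot: [-0.002, 1.0, -0.001, -0.001]
force: [0.2, 0.3, -0.8]
finger_gap: 0.431
gripper_force: 41.8
```

```bash
python3 - <<'E'
from h import *
print(T()[2]["tcp_pos"],T()[2]["qd"].round(2))
plan(([.514,.393,.215],1.57),([.514,.393,.06],1.57))
s=snapshot("wrist"); save(s,"w3.png")
E
```

```text
[0.50817946 0.39426384 0.21491828] [ 0.49 -0.01  0.02  0.    0.   -0.99]
mm [-6. -1. -0.] deg [-0.1 -0.1  0.3]
mm [  0.   0. 155.] deg [0. 0. 0.]
```

View pics/w3.png

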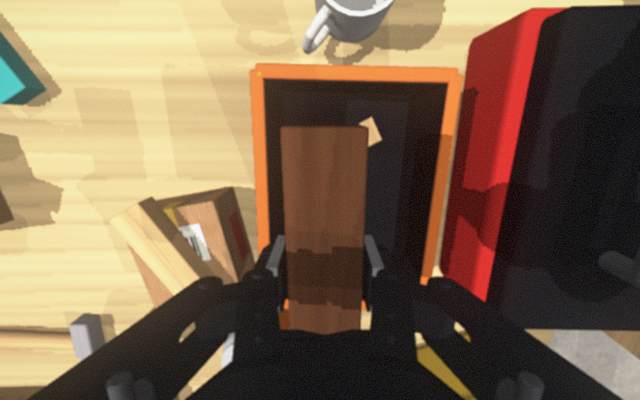

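Dark offcut3 is in the gripper above the box, long side along it, inside the rim (255-460 px). I lower and release it.

Call:
move_arm(commands="0 -1 0 0 0 0.3 -1;0 -1 40 0 0 0.3 -1;0 -1 90 0 0 0.3 -1;0 -1 140 0 0 0.3 -1;0 -1 155 0 0 0.3 -1")

```text
t: 6.12
tcp_pos: [0.5089, 0.3916, 0.0611]
tool_rot: [0.005, 1.0, -0.001, -0.001]
force: [1.3, 6.4, 15.5]
finger_gap: 0.435
gripper_force: 43.3
```

Call:
move_arm(commands="0 0 0 0 0 0 -1;0 0 0 0 0 0 0.25;0 0 0 0 0 0 0.25;0 0 0 0 0 0 0.25;0 0 0 0 0 0 0.25")

```text
t: 6.75
tcp_pos: [0.5108, 0.3937, 0.0628]
tool_rot: [0.004, 1.0, 0.001, 0.002]
force: [0.1, 5.0, 2.6]
finger_gap: 0.624
gripper_force: 2.4
```

Call:
move_arm(commands="0 0 -40 0 0 0 0.25;0 0 -100 0 0 0 0.25;0 0 -155 0 0 0 1;0 0 -160 0 0 0 1;0 0 -160 0 0 0 1")

```text
t: 7.38
tcp_pos: [0.5087, 0.3916, 0.2214]
tool_rot: [0.004, 1.0, -0.001, -0.0]
force: [-0.3, 0.4, -0.6]
finger_gap: 1.004
gripper_force: 0.0
```

```bash
python3 - <<'E'
from h import *
plan(([.56,.30,.225],.8),([.585,.235,.225],-.15),([.588,.229,.18],2.1-np.pi),([.588,.229,.076],2.1-np.pi))
s=snapshot("wrist"); save(s,"w4.png")
E
```

```text
mm [-52. -91.  -4.] deg [-0.1 -0.  43.7]
mm [-63. -29.   0.] deg [ 0.   0.  54.4]
mm [-5.  4. 45.] deg [ 0.   0.  51.1]
mm [  0.   0. 104.] deg [0. 0. 0.]
```

```bash
python3 - <<'E'
from h import *
for n in ("wrist","top"):
    s=snapshot(n); im=s["image"].astype(int); m=(im[...,0]>150)&(im[...,1]>60)&(im[...,1]<150)&(im[...,2]<70)
    if n=="top": m[:, :155]=0; m[:,235:]=0; m[:165]=0; m[255:]=0
    v,u=np.nonzero(m); P=w(s,np.c_[u,v],.11); 
    k=(P[:,1]>.28)&(P[:,1]<.56); P=P[k]; print(n,len(P),P.min(0).round(3),P.max(0).round(3),np.percentile(P[:,1],[2,98]).round(3))
E
```

```text
wrist 5381 [0.357 0.296 0.11 ] [0.743 0.56  0.11 ] [0.33  0.556]
top 346 [0.396 0.327 0.11 ] [0.627 0.505 0.11 ] [0.329 0.503]
```

View pics/w4.png

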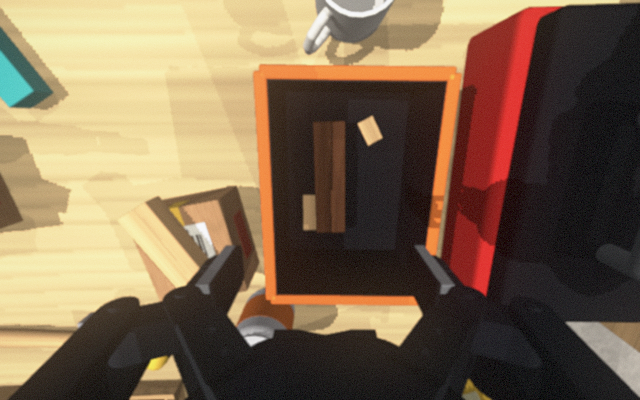

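Offcut3 lies in the box at (330,177). Next is offcut1, now bare at (165,240), gripped at yaw 2.1.

```bash
python3 - <<'E'
from h import *
plan(([.588,.229,.19],2.098))
E
```

```text
mm [ -81. -162.   29.] deg [ -0.1  -0.3 -30.6]
```

Call:
move_arm(commands="-20 -50 0 0 0 -10 1;-40 -100 0 0 0 -20 1;-81 -145 10 0 0 -30.6 1;-81 -162 29 0 0 -30.6 1;-81 -162 29 0 0 -30.6 1")

```text
t: 8.15
tcp_pos: [0.5871, 0.228, 0.1889]
tool_rot: [-0.259, 0.966, 0.0, -0.004]
force: [-0.3, 0.1, 0.4]
finger_gap: 1.0
gripper_force: 0.0
```

```bash
python3 - <<'E'
from h import *
plan(([.588,.229,.076],2.098))
s=snapshot("wrist"); save(s,"w5.png")
t=snapshot("top"); save(t,"t5.png",(150,150,430,260),(800,314))
E
```

```text
mm [ -2.   0. 113.] deg [ 0.2 -0.4 -0.2]
```

View pics/w5.png

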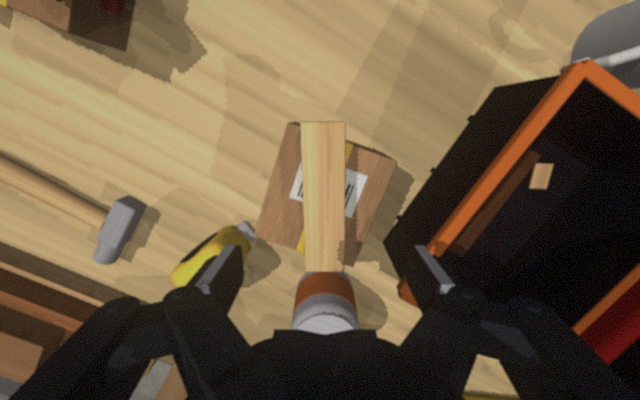

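Offcut1 top face (302,122)-(345,272) is centred between the fingers and aligned. Descend and grip.

Call:
move_arm(commands="-2 0 40 0 0 0 1;-2 0 80 0 0 0 1;-2 0 105 0 0 0 1;-2 0 113 0 0 0 1;-2 0 113 0 0 0 1")

```text
t: 8.88
tcp_pos: [0.5907, 0.2321, 0.0797]
tool_rot: [-0.261, 0.965, 0.0, 0.0]
force: [-0.0, -0.6, 0.1]
finger_gap: 0.998
gripper_force: 0.0
```

Call:
move_arm(commands="0 0 0 0 0 0 -1;0 0 0 0 0 0 -1;0 0 0 0 0 0 -1;0 0 0 0 0 0 -1;0 0 0 0 0 0 -1", grip_force=40)

```text
t: 9.5
tcp_pos: [0.5915, 0.2311, 0.0806]
tool_rot: [-0.26, 0.966, -0.0, 0.001]
force: [0.2, -0.8, 5.7]
finger_gap: 0.433
gripper_force: 42.6
```

Call:
move_arm(commands="0 0 -15 0 0 0 -1;0 0 -50 0 0 0 -1;0 0 -100 0 0 0 -1;0 0 -140 0 0 0 -1;0 0 -140 0 0 0 -1")

```text
t: 10.12
tcp_pos: [0.593, 0.2315, 0.224]
tool_rot: [-0.26, 0.965, -0.0, 0.004]
force: [0.5, 0.5, -1.6]
finger_gap: 0.435
gripper_force: 41.9
```

```bash
python3 - <<'E'
from h import *
plan(([.512,.440,.215],1.57),([.512,.440,.070],1.57))
E
```

```text
mm [-35. 221.   9.] deg [-0.   0.5 30.2]
mm [  0.   0. 145.] deg [0. 0. 0.]
```

Call:
move_arm(commands="-7 45 0 0 0 6 -1;-14 95 0 0 0 14 -1;-22 145 0 0 0 22 -1;-30 195 5 0 0 30 -1;-35 221 9 0 0 30 -1")

```text
t: 10.75
tcp_pos: [0.5071, 0.4414, 0.2085]
tool_rot: [-0.002, 1.0, -0.001, -0.002]
force: [-0.2, -0.2, -0.3]
finger_gap: 0.431
gripper_force: 41.9
```

Call:
move_arm(commands="0 0 0 0 0 0 -1;0 0 40 0 0 0 -1;0 0 90 0 0 0 -1;0 0 130 0 0 0 -1;0 0 138 0 0 0 -1")

```text
t: 11.38
tcp_pos: [0.5078, 0.4367, 0.0685]
tool_rot: [-0.001, 1.0, -0.002, -0.004]
force: [-0.1, 0.7, -1.0]
finger_gap: 0.438
gripper_force: 41.8
```

Call:
move_arm(commands="0 0 0 0 0 0 -1;0 0 0 0 0 0 0.2;0 0 0 0 0 0 0.2;0 0 0 0 0 0 0.2;0 0 0 0 0 0 0.2")

```text
t: 12.0
tcp_pos: [0.5099, 0.4399, 0.073]
tool_rot: [-0.002, 1.0, 0.0, 0.0]
force: [-0.2, -0.6, -0.2]
finger_gap: 0.604
gripper_force: 0.0
```

Call:
move_arm(commands="0 0 -40 0 0 0 0.2;0 0 -100 0 0 0 0.2;0 0 -160 0 0 0 1;0 0 -200 0 0 0 1;0 0 -200 0 0 0 1")

```text
t: 12.62
tcp_pos: [0.5117, 0.441, 0.2775]
tool_rot: [-0.002, 1.0, 0.003, 0.004]
force: [0.7, 0.1, -0.8]
finger_gap: 1.002
gripper_force: 0.0
```

```bash
python3 - <<'E'
from h import *
s=snapshot("wrist"); save(s,"w6.png")
t=snapshot("top"); save(t,"t6.png",(155,150,475,270),(800,300))
plan(([.515,.30,.27],.95),([.525,.10,.27],.2),([.508,-.085,.22],-.44))
E
```

```text
mm [  -5. -139.    2.] deg [-0.  -0.  35.8]
mm [-124. -157.    0.] deg [ 0.  0. 43.]
mm [-178.  -53.   50.] deg [ 0.   0.  36.7]
```

View pics/t6.png

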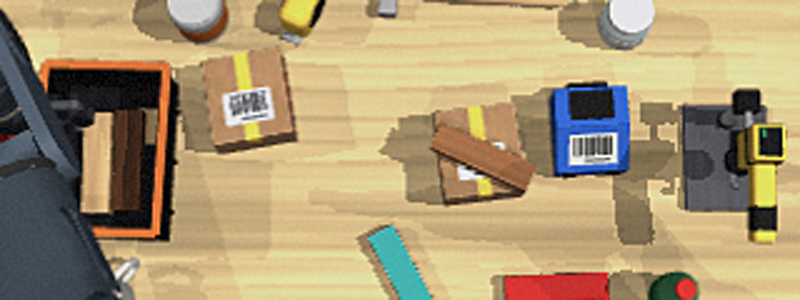

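Both offcuts lie side by side in the box, at crop (98,160) and (128,160). Carton1's label is bare at (248,105). Offcut2 is at (482,158), unchanged. On to offcut2.

Call:
move_arm(commands="0 -35 0 0 0 9 1;-2 -70 0 0 0 18 1;-4 -105 0 0 0 27 1;-5 -139 0 0 0 36 1;-5 -139 0 0 0 36 1")

```text
t: 13.35
tcp_pos: [0.5141, 0.2983, 0.2701]
tool_rot: [0.309, 0.951, -0.002, -0.002]
force: [0.7, 0.9, -0.2]
finger_gap: 1.001
gripper_force: 0.0
```

Call:
move_arm(commands="-30 -40 0 0 0 10 1;-60 -80 0 0 0 20 1;-90 -120 0 0 0 30 1;-124 -157 0 0 0 40 1;-124 -157 0 0 0 43 1")

```text
t: 13.98
tcp_pos: [0.5242, 0.0985, 0.271]
tool_rot: [0.637, 0.771, -0.001, -0.001]
force: [0.2, 0.6, 0.0]
finger_gap: 1.0
gripper_force: 0.0
```

Call:
move_arm(commands="-50 -15 10 0 0 10 1;-100 -30 20 0 0 20 1;-150 -45 40 0 0 30 1;-178 -53 50 0 0 37 1;-178 -53 50 0 0 37 1")

```text
t: 14.6
tcp_pos: [0.5059, -0.0849, 0.2204]
tool_rot: [0.847, 0.531, -0.001, -0.002]
force: [0.3, -0.2, 0.8]
finger_gap: 1.002
gripper_force: 0.0
```

Call:
move_arm(commands="0 0 0 0 0 0 1;0 0 0 0 0 0 1;0 0 0 0 0 0 1;0 0 0 0 0 0 1;0 0 0 0 0 0 1")

```text
t: 15.22
tcp_pos: [0.5066, -0.0839, 0.2225]
tool_rot: [0.847, 0.532, 0.0, 0.0]
force: [-0.2, 0.4, 0.5]
finger_gap: 1.0
gripper_force: 0.0
```

```bash
python3 - <<'E'
from h import *
s=snapshot("wrist"); save(s,"w7.png"); print(s["pose"].round(3).tolist())
plan(([.506,-.087,.0765],-.44))
E
```

```text
[[0.9, -0.417, -0.124, 0.538], [-0.435, -0.862, -0.259, -0.018], [0.001, 0.287, -0.958, 0.364], [0.0, 0.0, 0.0, 1.0]]
mm [ -3.   1. 146.] deg [ 0.  -0.  -0.6]
```

View pics/w7.png

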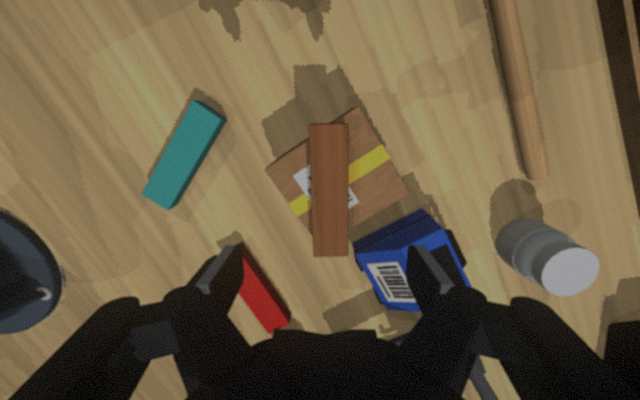

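Offcut2 is the brown board (310,124)-(348,256) lying over carton2's label. Turquoise (185,155) and red (262,290) are off the cartons and are the look-alikes.

```bash
python3 - <<'E'
from h import *
s=snapshot("wrist")
p=w(s,[(310,124),(349,124),(348,256),(313,256)],.095); print(p.mean(0).round(4), np.linalg.norm(p-np.roll(p,1,0),axis=1).round(3), np.arctan2(*(p[3]-p[0])[1::-1]),np.arctan2(*(p[2]-p[1])[1::-1]))
c=p.mean(0)
plan(([c[0],c[1],.076],-.44))
# holder detail (later): 
E
```

```text
[ 0.5093 -0.0904  0.095 ] [0.138 0.037 0.138 0.038] -2.012663853269312 -2.0035304789828663
mm [ -5.   5. 146.] deg [ 0.   0.  -0.6]
```

Call:
move_arm(commands="-5 5 40 0 0 0 1;-5 5 90 0 0 0 1;-5 5 130 0 0 0 1;-5 5 144 0 0 0 1;-5 5 144 0 0 0 1")

```text
t: 15.95
tcp_pos: [0.5088, -0.0908, 0.078]
tool_rot: [0.847, 0.531, -0.0, -0.001]
force: [0.2, 0.3, 0.6]
finger_gap: 1.003
gripper_force: 0.0
```

Call:
move_arm(commands="0 0 0 0 0 0 -1;0 0 0 0 0 0 -1;0 0 0 0 0 0 -1;0 0 0 0 0 0 -1;0 0 0 0 0 0 -1", grip_force=40)

```text
t: 16.58
tcp_pos: [0.5098, -0.0911, 0.0798]
tool_rot: [0.847, 0.531, 0.001, 0.001]
force: [-1.2, 0.1, 6.3]
finger_gap: 0.432
gripper_force: 40.8
```

Call:
move_arm(commands="0 0 -15 0 0 0 -1;0 0 -60 0 0 0 -1;0 0 -120 0 0 0 -1;0 0 -170 0 0 0 -1;0 0 -170 0 0 0 -1")

```text
t: 17.2
tcp_pos: [0.5114, -0.0917, 0.2535]
tool_rot: [0.847, 0.531, 0.003, 0.005]
force: [-0.1, 0.3, -1.1]
finger_gap: 0.432
gripper_force: 40.3
```

```bash
python3 - <<'E'
from h import *
print(T()[2]["finger_gap"])
plan(([.525,.10,.25],.2),([.515,.30,.25],.95),([.512,.42,.25],1.57),([.512,.42,.1],1.57))
E
```

```text
0.43174301772261675
mm [178. -71.   3.] deg [  0.6   0.2 -37.2]
mm [198.  30.   0.] deg [  0.   0. -43.]
mm [72. 96.  0.] deg [  0.    0.  -35.5]
mm [  0.   0. 150.] deg [0. 0. 0.]
```

Call:
move_arm(commands="44 -18 0 0 0 -9 -1;88 -36 0 0 0 -18 -1;132 -54 0 0 0 -27 -1;178 -71 0 0 0 -37 -1;178 -71 0 0 0 -37 -1")

```text
t: 17.82
tcp_pos: [0.521, 0.1034, 0.2473]
tool_rot: [0.633, 0.774, -0.001, -0.001]
force: [0.8, -0.7, -2.2]
finger_gap: 0.434
gripper_force: 40.2
```

Call:
move_arm(commands="50 7 0 0 0 -10 -1;100 14 0 0 0 -20 -1;150 22 0 0 0 -30 -1;198 30 0 0 0 -40 -1;198 30 0 0 0 -43 -1")

```text
t: 18.45
tcp_pos: [0.5125, 0.3023, 0.2472]
tool_rot: [0.305, 0.952, -0.0, -0.001]
force: [0.3, -0.5, -0.9]
finger_gap: 0.439
gripper_force: 40.3
```

Call:
move_arm(commands="18 24 0 0 0 -9 -1;36 48 0 0 0 -18 -1;54 72 0 0 0 -27 -1;72 96 0 0 0 -35.5 -1;72 96 0 0 0 -35.5 -1")

```text
t: 19.08
tcp_pos: [0.5108, 0.4207, 0.247]
tool_rot: [0.003, 1.0, -0.001, -0.001]
force: [-1.3, -0.3, -0.9]
finger_gap: 0.432
gripper_force: 40.4
```

Call:
move_arm(commands="0 0 0 0 0 0 -1;0 0 40 0 0 0 -1;0 0 100 0 0 0 -1;0 0 150 0 0 0 -1;0 0 165 0 0 0 -1")

```text
t: 19.7
tcp_pos: [0.5091, 0.4175, 0.0798]
tool_rot: [0.004, 1.0, -0.002, -0.003]
force: [-0.4, 0.2, -0.4]
finger_gap: 0.431
gripper_force: 40.3
```

Call:
move_arm(commands="0 0 0 0 0 0 -1;0 0 0 0 0 0 0.2;0 0 0 0 0 0 0.2;0 0 0 0 0 0 0.2;0 0 0 0 0 0 0.2")

```text
t: 20.32
tcp_pos: [0.5114, 0.4207, 0.0841]
tool_rot: [0.003, 1.0, 0.0, 0.001]
force: [-0.4, 0.8, -0.6]
finger_gap: 0.6
gripper_force: 0.0
```

Call:
move_arm(commands="0 0 -50 0 0 0 0.2;0 0 -110 0 0 0 0.2;0 0 -170 0 0 0 1;0 0 -210 0 0 0 1;0 0 -210 0 0 0 1")

```text
t: 20.95
tcp_pos: [0.513, 0.4217, 0.2985]
tool_rot: [0.003, 1.0, 0.002, 0.004]
force: [0.4, -0.2, -0.1]
finger_gap: 1.002
gripper_force: 0.0
```

```bash
python3 - <<'E'
from h import *
s=snapshot("wrist"); save(s,"w8.png",(150,0,490,330),(600,582))
plan(([.52,.20,.32],.75),([.48,-.08,.32],-.05),([.43,-.29,.32],-.85),([.49,-.415,.32],-1.57))
E
```

```text
mm [ -10. -221.  -25.] deg [ 0.2  0.1 46.7]
mm [-178. -220.    0.] deg [ 0.   0.  45.8]
mm [-212.  -39.    0.] deg [ 0.   0.  45.8]
mm [-37. 134.   0.] deg [ 0.   0.  41.3]
```

View pics/w8.png

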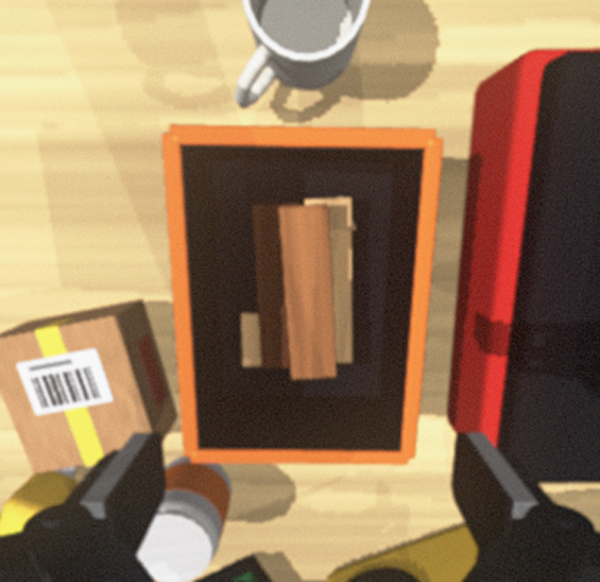

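All three offcuts are in the box (crop 255-355, 200-380), so I go to the scanner.

Call:
move_arm(commands="-2 -55 -25 0 0 9 1;-4 -110 -25 0 0 18 1;-6 -165 -25 0 0 28 1;-10 -221 -25 0 0 38 1;-10 -221 -25 0 0 46.7 1")

```text
t: 21.62
tcp_pos: [0.5191, 0.1954, 0.3162]
tool_rot: [0.404, 0.915, -0.002, -0.002]
force: [-0.1, -0.1, 0.4]
finger_gap: 1.001
gripper_force: 0.0
```

Call:
move_arm(commands="-40 -48 0 0 0 9 1;-80 -96 0 0 0 18 1;-120 -144 0 0 0 28 1;-160 -190 0 0 0 38 1;-178 -220 0 0 0 45.8 1")

```text
t: 22.25
tcp_pos: [0.4791, -0.0832, 0.3164]
tool_rot: [0.727, 0.687, -0.001, -0.002]
force: [0.1, -0.4, 0.6]
finger_gap: 0.998
gripper_force: 0.0
```

Call:
move_arm(commands="-45 -8 0 0 0 9 1;-90 -16 0 0 0 18 1;-135 -24 0 0 0 28 1;-180 -33 0 0 0 38 1;-212 -39 0 0 0 45.8 1")

```text
t: 22.88
tcp_pos: [0.4297, -0.2917, 0.3162]
tool_rot: [0.937, 0.351, -0.001, -0.002]
force: [0.0, -0.1, -0.2]
finger_gap: 0.999
gripper_force: 0.0
```

Call:
move_arm(commands="-9 33 0 0 0 10 1;-18 66 0 0 0 20 1;-27 100 0 0 0 30 1;-37 134 0 0 0 41 1;-37 134 0 0 0 41.3 1")

```text
t: 23.5
tcp_pos: [0.4918, -0.4171, 0.3151]
tool_rot: [1.0, -0.0, -0.001, -0.001]
force: [0.1, 0.3, -0.5]
finger_gap: 0.998
gripper_force: 0.0
```

Call:
move_arm(commands="0 0 0 0 0 0 1;0 0 0 0 0 0 1;0 0 0 0 0 0 1;0 0 0 0 0 0 1;0 0 0 0 0 0 1")

```text
t: 24.12
tcp_pos: [0.492, -0.4155, 0.3186]
tool_rot: [1.0, 0.001, 0.0, 0.0]
force: [0.3, -0.1, 0.6]
finger_gap: 0.999
gripper_force: 0.0
```

```bash
python3 - <<'E'
from h import *
s=snapshot("wrist"); 
t=snapshot("top"); save(t,"t9.png")
a=cv2.cvtColor(s["image"],cv2.COLOR_RGB2BGR)
cv2.imwrite("pics/w9.png",a)
g=t["image"].astype(int)
m=((g.min(2)>150)&(g.max(2)-g.min(2)<40)).astype(np.uint8)
n,l,st,c=cv2.connectedComponentsWithStats(cv2.morphologyEx(m,cv2.MORPH_CLOSE,np.ones((5,5))))
for i in range(1,n):
    if 60<st[i,4]<900 and 140<c[i][1]<280:
        print(st[i],c[i].round(1), w(t,[c[i]],.071)[0].round(3), cv2.minAreaRect(np.argwhere(l==i)[:,::-1].astype(np.float32)))
E
```

```text
[306 132   8  23 142] [310.3 144.1] [0.748 0.039 0.071] ((309.5, 143.0), (22.0, 7.0), 90.0)
[222 140  22  22 360] [232.1 150.4] [0.724 0.308 0.071] ((232.00003051757812, 150.50001525878906), (20.50609588623047, 20.50609588623047), 45.0)
[398 146  19  22 326] [406.9 156.2] [ 0.708 -0.294  0.071] ((407.1844787597656, 156.4713134765625), (17.473398208618164, 21.547508239746094), 5.19442892074585)
[244 185  21  16 255] [253.7 192.2] [0.577 0.228 0.071] ((253.75999450683594, 192.1800079345703), (12.969196319580078, 19.677400588989258), 79.69515228271484)
[383 203  19  13 136] [392.5 209.3] [ 0.522 -0.241  0.071] ((392.0, 209.0), (12.0, 18.0), 90.0)
[180 255  29  27 143] [195.4 264.7] [0.331 0.414 0.071] ((192.1050262451172, 266.10205078125), (23.225738525390625, 30.351200103759766), 22.380136489868164)
```

View pics/w9.png

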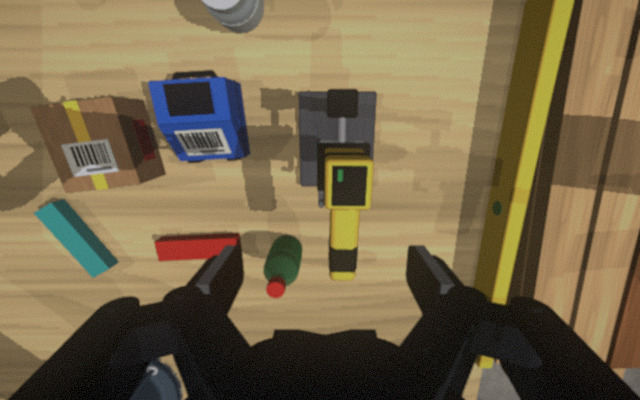

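Scanner rear face is at (327,158)-(370,208) with its grip pointing straight down the image (to -x). Case2 label corners: (174,136),(226,128),(230,152),(182,158). Carton2 label corners: (62,148),(112,140),(119,170),(68,178).

```bash
python3 - <<'E'
from h import *
s=snapshot("wrist"); t=snapshot("top")
def q(n,c,z,s=s):
    p=w(s,c,z); d=(p[1]-p[0])+(p[2]-p[3]); print(n,p.mean(0).round(4),np.linalg.norm(p-np.roll(p,1,0),axis=1).round(3),"yaw0-1",np.arctan2(d[1],d[0]).round(3))
q("scan",[(327,158),(371,158),(370,208),(326,208)],.228)
q("case2",[(174,136),(226,128),(230,152),(182,158)],[.068,.068,.042,.042])
q("carton2",[(62,148),(112,140),(119,170),(68,178)],.071)
def blob(s,box):
    a=s["image"][box[1]:box[3],box[0]:box[2]].astype(int); m=((a[...,0]>130)&(a[...,1]>110)&(a[...,2]<80)).astype(np.uint8); v,u=np.nonzero(m); return u+box[0],v+box[1]
# pistol grip yellow part centroid line in wrist
u,v=blob(s,(325,210,365,250)); p=w(s,np.c_[u,v],.182); f=[p[v<225].mean(0),p[v>=235].mean(0)]; print("grip",np.array(f).round(4))
print(w(t,[(253.7,192.2)],.071).round(4), w(t,[(391.,207.)],.055))
E
```

```text
scan [ 0.5077 -0.4364  0.228 ] [0.044 0.037 0.044 0.039] yaw0-1 -1.57
case2 [ 0.524  -0.2414  0.055 ] [0.043 0.073 0.045 0.073] yaw0-1 -1.432
carton2 [ 0.5039 -0.0899  0.071 ] [0.042 0.071 0.042 0.074] yaw0-1 -1.411
grip [[ 0.4598 -0.4374  0.182 ]
 [ 0.4311 -0.4375  0.182 ]]
[[0.5772 0.2278 0.071 ]] [[ 0.53276543 -0.23780284  0.055     ]]
```

```bash
python3 - <<'E'
from h import *
plan(([.507,-.437,.179],-1.571))
E
```

```text
mm [ 15.  21. 139.] deg [ 0.  -0.   0.1]
```

Call:
move_arm(commands="15 21 0 0 0 0 1;15 21 30 0 0 0 1;15 21 75 0 0 0 1;15 21 120 0 0 0 1;15 21 139 0 0 0 1")

```text
t: 24.95
tcp_pos: [0.5058, -0.4353, 0.1759]
tool_rot: [1.0, 0.001, -0.002, -0.002]
force: [0.0, 0.3, 0.1]
finger_gap: 0.999
gripper_force: 0.0
```

Call:
move_arm(commands="0 0 0 0 0 0 1;0 0 0 0 0 0 1;0 0 0 0 0 0 -0.1;0 0 0 0 0 0 -0.1;0 0 0 0 0 0 -0.1", grip_force=30)

```text
t: 25.58
tcp_pos: [0.5074, -0.4368, 0.1804]
tool_rot: [1.0, 0.001, 0.0, 0.0]
force: [-0.9, 0.7, 2.7]
finger_gap: 0.482
gripper_force: 32.9
```

Call:
move_arm(commands="0 0 0 0 0 0 -1;0 0 0 0 0 0 -1;0 0 0 0 0 0 -1;0 0 0 0 0 0 -1;0 0 0 0 0 0 -1", grip_force=60)

```text
t: 26.2
tcp_pos: [0.5074, -0.4368, 0.1804]
tool_rot: [1.0, 0.001, 0.0, 0.0]
force: [-0.2, 0.7, 6.6]
finger_gap: 0.488
gripper_force: 60.4
```

```bash
python3 - <<'E'
from h import *
p,r,s=T(); print(p.round(4),r.as_quat().round(4),s["finger_gap"],s["gripper_force"],s["force"].round(1),s["ft_torque"].round(2))
E
```

```text
[ 0.5074 -0.4368  0.1804] [1.e+00 9.e-04 4.e-04 5.e-04] 0.48824253379450777 60.400789976119995 [-0.2  0.7  6.6] [ 0.22  0.17 -0.02]
```

```bash
python3 - <<'E'
from h import *
# glue cap from the saved top view
a=cv2.imread("pics/t9.png"); s=snapshot("top"); b,g,r=[a[...,i].astype(int) for i in range(3)]
m=((r>150)&(g<70)&(b<70)).astype(np.uint8); m[:230]=0
n,l,st,c=cv2.connectedComponentsWithStats(m)
for i in range(1,n):
    if st[i,4]>15 and 300<c[i][0]<520: print(st[i],c[i],w(s,[c[i]],.128)[0].round(3))
p=np.array([.5074,-.4368,.1804])
plan((p+[0,0,.028],-1.571),(p+[-.12,0,.028],-1.571),([.387,-.437,.33],-1.571))
E
```

```text
mm [  0.   0. -28.] deg [ 0.1 -0.1  0.1]
mm [-120.    0.    0.] deg [0. 0. 0.]
mm [  -0.    0. -122.] deg [0. 0. 0.]
```

```bash
python3 - <<'E'
from h import *
s=snapshot("wrist"); p=T()[0]; s["pose"]=s["pose"].copy(); s["pose"][:3,3]+=np.array([.492,-.4155,.3186])-p
print(w(s,[(276,288),(286,250),(268,270),(300,245)],[.128,.06,.06,.0]).round(3))
E
```

```text
[[ 0.335 -0.349  0.128]
 [ 0.358 -0.355  0.06 ]
 [ 0.322 -0.324  0.06 ]
 [ 0.337 -0.372  0.   ]]
```

Call:
move_arm(commands="0 0 -6 0 0 0 -1;0 0 -13 0 0 0 -1;0 0 -20 0 0 0 -1;0 0 -28 0 0 0 -1;0 0 -28 0 0 0 -1")

```text
t: 26.92
tcp_pos: [0.5075, -0.4371, 0.2084]
tool_rot: [1.0, 0.001, 0.001, 0.001]
force: [-0.6, -0.0, -2.4]
finger_gap: 0.487
gripper_force: 60.8
```

```bash
python3 - <<'E'
from h import *
p,r,s=T(); print(p.round(4),s["finger_gap"],s["force"].round(1),s["ft_torque"].round(2))
plan(([.387,-.4368,.209],-1.571))
E
```

```text
[ 0.5075 -0.4371  0.2084] 0.48670553050321 [-0.6 -0.  -2.4] [-0.02 -0.02 -0.  ]
mm [-120.   -1.   -1.] deg [ 0.1 -0.1  0.1]
```

Call:
move_arm(commands="-24 0 0 0 0 0 -1;-48 0 0 0 0 0 -1;-72 0 0 0 0 0 -1;-96 0 0 0 0 0 -1;-120 0 -1 0 0 0 -1")

```text
t: 27.55
tcp_pos: [0.3862, -0.4367, 0.2083]
tool_rot: [1.0, 0.001, -0.0, -0.0]
force: [-0.2, -0.8, -2.4]
finger_gap: 0.487
gripper_force: 61.0
```

Call:
move_arm(commands="0 0 -20 0 0 0 -1;0 0 -50 0 0 0 -1;0 0 -90 0 0 0 -1;0 0 -125 0 0 0 -1;0 0 -140 0 0 0 -1")

```text
t: 28.18
tcp_pos: [0.3875, -0.4375, 0.3507]
tool_rot: [1.0, 0.001, 0.001, 0.002]
force: [-1.0, 0.5, -3.1]
finger_gap: 0.484
gripper_force: 61.4
```

```bash
cat > lab.py <<'E'
from h import *
def labels(name="top"):
    t=snapshot(name); g=t["image"].astype(int)
    m=((g.min(2)>140)&(g.max(2)-g.min(2)<45)).astype(np.uint8)
    n,l,st,c=cv2.connectedComponentsWithStats(cv2.morphologyEx(m,cv2.MORPH_CLOSE,np.ones((5,5))))
    for nm,X in (("carton1",(.577,.228,.071)),("carton2",(.506,-.09,.071)),("case2",(.524,-.241,.055))):
        e=px(t,[X])[0]; b=[(np.hypot(*(c[i]-e)),i) for i in range(1,n) if 60<st[i,4]<1500]
        if not b: continue
        d,i=min(b)
        if d>35: print(nm,"not seen"); continue
        rc=cv2.minAreaRect(np.argwhere(l==i)[:,::-1].astype(np.float32)); q=w(t,cv2.boxPoints(rc),X[2]); ed=np.linalg.norm(np.roll(q,-1,0)-q,axis=1)
        print(name,nm,"px",np.round(rc[0],1),"world",w(t,[rc[0]],X[2])[0].round(4),"edges",ed.round(3)[:2],"area",st[i,4])
if __name__=="__main__":
    labels(); labels("side")
    p,r,s=T(); print(p.round(4),s["finger_gap"],s["gripper_force"],s["force"].round(1))
E
python3 lab.py; python3 -c "
from h import *
plan(([.42,-.15,.345],-1.571),([.48,.08,.345],-1.571),([.577,.228,.30],-1.571))"
```

```text
top carton1 px [253.8 192.2] world [0.5772 0.2276 0.071 ] edges [0.067 0.046] area 258
top carton2 px [347.2 214. ] world [ 0.5048 -0.0881  0.071 ] edges [0.067 0.046] area 268
top case2 px [392. 209.] world [ 0.5259 -0.2411  0.055 ] edges [0.062 0.041] area 225
side carton1 px [284.2 262.3] world [0.5796 0.2277 0.071 ] edges [0.069 0.046] area 258
side carton2 px [350.5 187.5] world [ 0.507  -0.0876  0.071 ] edges [0.066 0.047] area 185
side case2 px [360.4 156.7] world [ 0.5271 -0.2409  0.055 ] edges [0.069 0.046] area 81
[ 0.3874 -0.4374  0.3497] 0.48073069388885353 61.345088481903076 [-0.   0.1 -3.3]
mm [  33. -287.    4.] deg [ 0.2 -0.1  0.1]
mm [  60. -230.    0.] deg [0. 0. 0.]
mm [  97. -148.   45.] deg [0. 0. 0.]
```

Call:
move_arm(commands="5 -50 0 0 0 0 -1;12 -110 0 0 0 0 -1;20 -170 0 0 0 0 -1;27 -230 0 0 0 0 -1;33 -287 0 0 0 0 -1")

```text
t: 28.9
tcp_pos: [0.4186, -0.1472, 0.3465]
tool_rot: [1.0, 0.001, -0.001, -0.001]
force: [1.7, 0.3, -3.1]
finger_gap: 0.485
gripper_force: 61.8
```

Call:
move_arm(commands="13 -50 0 0 0 0 -1;26 -100 0 0 0 0 -1;39 -150 0 0 0 0 -1;52 -200 0 0 0 0 -1;60 -230 0 0 0 0 -1")

```text
t: 29.52
tcp_pos: [0.4782, 0.0827, 0.3463]
tool_rot: [1.0, 0.002, -0.002, -0.0]
force: [1.0, -0.2, -3.1]
finger_gap: 0.487
gripper_force: 62.2
```

Call:
move_arm(commands="20 -30 10 0 0 0 -1;42 -64 20 0 0 0 -1;68 -104 30 0 0 0 -1;90 -138 40 0 0 0 -1;98 -148 45 0 0 0 -1")

```text
t: 30.15
tcp_pos: [0.5764, 0.2301, 0.2999]
tool_rot: [1.0, 0.002, -0.002, 0.0]
force: [0.3, -0.3, -2.5]
finger_gap: 0.482
gripper_force: 62.2
```

```bash
python3 lab.py; python3 -c "
from h import *
plan(([.578,.2277,.288],-1.571))"
```

```text
top carton1 px [259.6 191. ] world [0.5813 0.2079 0.071 ] edges [0.027 0.044] area 97
top carton2 px [347.3 214.2] world [ 0.5044 -0.0883  0.071 ] edges [0.067 0.045] area 264
top case2 px [392. 209.] world [ 0.5259 -0.2411  0.055 ] edges [0.062 0.041] area 154
side carton1 px [284.3 262.3] world [0.5794 0.2277 0.071 ] edges [0.069 0.046] area 264
side carton2 px [350.6 187.5] world [ 0.5067 -0.0876  0.071 ] edges [0.066 0.047] area 180
side case2 px [360.4 156.7] world [ 0.5271 -0.2409  0.055 ] edges [0.069 0.046] area 80
[0.5761 0.2288 0.3005] 0.48332110826786234 62.182427644729614 [-0.4  0.8 -2.6]
mm [ 2.  1. 13.] deg [0.1 0.3 0.2]
```

Side view confirms carton1's label hasn't moved. Settle at 10 cm and hold for 2.5 s.

Call:
move_arm(commands="2 1 6 0 0 0 -1;2 1 13 0 0 0 -1;2 1 13 0 0 0 -1;2 1 13 0 0 0 -1;2 1 13 0 0 0 -1")

```text
t: 30.88
tcp_pos: [0.5791, 0.2273, 0.2909]
tool_rot: [1.0, 0.001, 0.0, -0.0]
force: [-0.8, 0.3, -2.5]
finger_gap: 0.484
gripper_force: 62.2
```

Call:
move_arm(commands="0 0 0 0 0 0 -1;0 0 0 0 0 0 -1;0 0 0 0 0 0 -1;0 0 0 0 0 0 -1;0 0 0 0 0 0 -1")

```text
t: 31.5
tcp_pos: [0.5789, 0.2275, 0.2903]
tool_rot: [1.0, 0.001, -0.0, -0.0]
force: [1.1, -0.3, -3.2]
finger_gap: 0.48
gripper_force: 62.2
```

Call:
move_arm(commands="0 0 0 0 0 0 -1;0 0 0 0 0 0 -1;0 0 0 0 0 0 -1;0 0 0 0 0 0 -1;0 0 0 0 0 0 -1")

```text
t: 32.12
tcp_pos: [0.5789, 0.2275, 0.2904]
tool_rot: [1.0, 0.001, 0.0, -0.0]
force: [-0.1, -0.6, -2.2]
finger_gap: 0.483
gripper_force: 62.2
```

Call:
move_arm(commands="0 0 0 0 0 0 -1;0 0 0 0 0 0 -1;0 0 0 0 0 0 -1;0 0 0 0 0 0 -1;0 0 0 0 0 0 -1")

```text
t: 32.75
tcp_pos: [0.5789, 0.2275, 0.2903]
tool_rot: [1.0, 0.001, -0.0, 0.0]
force: [0.5, 0.7, -2.4]
finger_gap: 0.482
gripper_force: 62.2
```

```bash
python3 lab.py; python3 - <<'E'
from h import *
from scipy.spatial.transform import Rotation as R
s=snapshot("side"); save(s,"s10.png",(200,100,440,340),(600,600))
plan(([.578,.2277,.335],-1.571),([.506,-.06,.335],-1.571),([.506,-.088,.288],-1.571))
E
```

```text
top carton1 px [260.1 190.9] world [0.5817 0.2063 0.071 ] edges [0.024 0.044] area 84
top carton2 px [347.2 214.1] world [ 0.5046 -0.0882  0.071 ] edges [0.067 0.045] area 265
top case2 px [392. 209.] world [ 0.5259 -0.2411  0.055 ] edges [0.062 0.041] area 154
side carton1 px [284.3 262.3] world [0.5794 0.2277 0.071 ] edges [0.069 0.046] area 272
side carton2 px [350.6 187.5] world [ 0.5067 -0.0876  0.071 ] edges [0.066 0.047] area 160
side case2 px [360.4 156.7] world [ 0.5271 -0.2409  0.055 ] edges [0.069 0.046] area 80
[0.5789 0.2275 0.2904] 0.48460234762891446 62.1949303150177 [-0.8  0.4 -2.6]
mm [ -1.  -0. -45.] deg [-0.  -0.   0.1]
mm [-72. 288.   0.] deg [0. 0. 0.]
mm [ 0. 28. 47.] deg [0. 0. 0.]
```

View pics/s10.png

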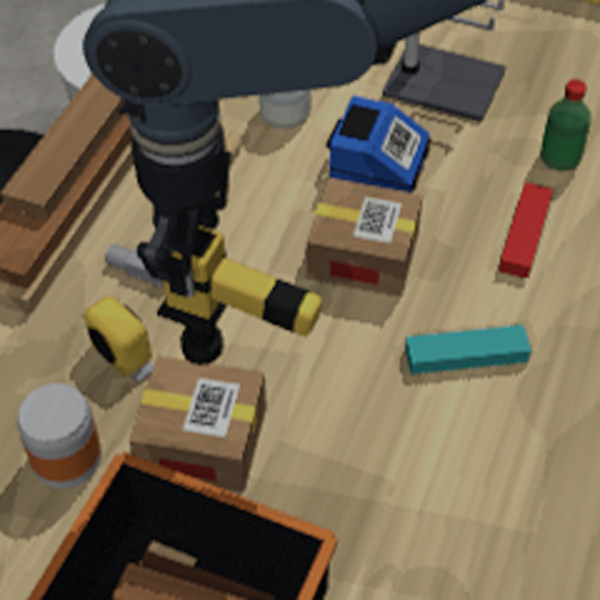

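The scanner hangs vertical and square above carton1's bare label (crop 212,405), held for about 2 s. On to carton2.

Call:
move_arm(commands="0 0 -25 0 0 0 -1;0 20 -45 0 0 0 -1;-18 70 -45 0 0 0 -1;-33 130 -45 0 0 0 -1;-48 190 -45 0 0 0 -1")

```text
t: 33.52
tcp_pos: [0.5306, 0.0348, 0.3362]
tool_rot: [1.0, 0.001, 0.001, 0.001]
force: [0.3, -1.3, -2.7]
finger_gap: 0.484
gripper_force: 62.2
```

Call:
move_arm(commands="-10 40 0 0 0 0 -1;-20 80 10 0 0 0 -1;-24 110 30 0 0 0 -1;-25 125 42 0 0 0 -1;-25 125 42 0 0 0 -1")

```text
t: 34.15
tcp_pos: [0.5059, -0.0884, 0.2928]
tool_rot: [1.0, -0.0, -0.001, -0.0]
force: [0.5, 0.1, -2.7]
finger_gap: 0.483
gripper_force: 62.1
```

```bash
python3 lab.py; python3 - <<'E'
from h import *
plan(([.506,-.088,.288],-1.571))
E
```

```text
top carton1 px [254.  191.9] world [0.5782 0.2269 0.071 ] edges [0.065 0.044] area 239
carton2 not seen
top case2 px [392. 209.] world [ 0.5259 -0.2411  0.055 ] edges [0.062 0.041] area 225
side carton1 px [278.4 260.3] world [0.5963 0.2278 0.071 ] edges [0.066 0.024] area 83
side carton2 px [350.5 187.5] world [ 0.507  -0.0876  0.071 ] edges [0.066 0.047] area 186
side case2 px [363.3 157.8] world [ 0.5167 -0.2395  0.055 ] edges [0.079 0.023] area 62
[ 0.5068 -0.0872  0.2938] 0.4881764489758767 62.098846435546875 [ 0.4 -0.1 -1.8]
mm [-1.  1.  6.] deg [-0.  -0.   0.1]
```

Call:
move_arm(commands="-1 1 4 0 0 0 -1;-1 1 6 0 0 0 -1;-1 1 6 0 0 0 -1;-1 1 6 0 0 0 -1;-1 1 6 0 0 0 -1")

```text
t: 34.88
tcp_pos: [0.5056, -0.0886, 0.2875]
tool_rot: [1.0, 0.001, 0.0, 0.0]
force: [-0.3, -0.7, -2.3]
finger_gap: 0.488
gripper_force: 62.1
```

Call:
move_arm(commands="0 0 0 0 0 0 -1;0 0 0 0 0 0 -1;0 0 0 0 0 0 -1;0 0 0 0 0 0 -1;0 0 0 0 0 0 -1")

```text
t: 35.5
tcp_pos: [0.5055, -0.0887, 0.2873]
tool_rot: [1.0, 0.001, -0.0, 0.0]
force: [-1.1, -0.3, -2.4]
finger_gap: 0.486
gripper_force: 62.1
```

Call:
move_arm(commands="0 0 0 0 0 0 -1;0 0 0 0 0 0 -1;0 0 0 0 0 0 -1;0 0 0 0 0 0 -1;0 0 0 0 0 0 -1")

```text
t: 36.12
tcp_pos: [0.5055, -0.0887, 0.2874]
tool_rot: [1.0, 0.001, 0.0, 0.0]
force: [0.1, -0.6, -3.0]
finger_gap: 0.489
gripper_force: 62.1
```

Call:
move_arm(commands="0 0 0 0 0 0 -1;0 0 0 0 0 0 -1;0 0 0 0 0 0 -1;0 0 0 0 0 0 -1;0 0 0 0 0 0 -1")

```text
t: 36.75
tcp_pos: [0.5055, -0.0887, 0.2873]
tool_rot: [1.0, 0.001, -0.0, -0.0]
force: [0.1, 0.0, -3.7]
finger_gap: 0.482
gripper_force: 62.1
```

```bash
python3 lab.py; cat > case.py <<'E'
from h import *
def target(L,psi,tilt,D,h=.1164):
    t=np.radians(tilt); n=np.array([-np.sin(t)*np.cos(psi),-np.sin(t)*np.sin(psi),np.cos(t)]); y=np.array([np.sin(psi),-np.cos(psi),0]); z=-n
    return np.array(L)+n*(h+D), R.from_matrix(np.c_[np.cross(y,z),y,z])
E
python3 - <<'E'
from case import *
L=(.526,-.241,.055)
t1=target(L,.11,31,.13); t2=target(L,.11,31,.1); print(t1[0],t2[0])
plan(([.46,-.17,.345],-1.571),t1,t2)
E
```

```text
top carton1 px [254.  191.9] world [0.5782 0.2269 0.071 ] edges [0.065 0.044] area 240
carton2 not seen
top case2 px [392. 209.] world [ 0.5259 -0.2411  0.055 ] edges [0.062 0.041] area 225
side carton1 px [278.8 260.2] world [0.5955 0.2271 0.071 ] edges [0.068 0.026] area 86
side carton2 px [350.5 187.5] world [ 0.507  -0.0876  0.071 ] edges [0.066 0.047] area 185
side case2 px [350.5 187.5] world [ 0.5113 -0.1014  0.055 ] edges [0.067 0.048] area 185
[ 0.5055 -0.0887  0.2873] 0.4856258429657118 62.099175453186035 [ 0.2  0.7 -2.7]
[ 0.39986162 -0.25493146  0.26620602] [ 0.41521938 -0.25323526  0.240491  ]
mm [-46.  81. -58.] deg [-0.   0.   0.1]
mm [-60.  85.  79.] deg [ 1.7 31.  -6.2]
mm [ 0.  0. 30.] deg [0. 0. 0.]
```

Call:
move_arm(commands="-5 10 -25 0 0 0 -1;-15 30 -50 0 0 0 -1;-30 55 -58 0 0 0 -1;-46 81 -58 0 0 0 -1;-46 81 -58 0 0 0 -1")

```text
t: 37.48
tcp_pos: [0.4589, -0.1711, 0.3455]
tool_rot: [1.0, -0.001, -0.0, 0.0]
force: [0.3, 0.2, -3.3]
finger_gap: 0.482
gripper_force: 62.2
```

Call:
move_arm(commands="-15 20 5 0.3 6 -1.2 -1;-30 42 20 0.7 12 -2.4 -1;-45 64 45 1 19 -3.8 -1;-60 85 70 1.4 26 -5.2 -1;-60 85 79 1.7 31 -6.2 -1")

```text
t: 38.1
tcp_pos: [0.3994, -0.2556, 0.2659]
tool_rot: [0.962, 0.054, 0.268, -0.014]
force: [1.2, 0.5, -3.1]
finger_gap: 0.485
gripper_force: 62.3
```

```bash
python3 lab.py; python3 - <<'E'
from case import *
L=(.526,-.241,.055)
plan(target(L,.11,31,.1)); print(T()[2]["q"].round(2))
E
```

```text
top carton1 px [253.7 192.2] world [0.5771 0.2278 0.071 ] edges [0.067 0.046] area 257
top carton2 px [347.2 214.1] world [ 0.5046 -0.0881  0.071 ] edges [0.067 0.045] area 266
top case2 px [392. 209.] world [ 0.5259 -0.2411  0.055 ] edges [0.062 0.041] area 153
side carton1 px [284.2 262.3] world [0.5796 0.2277 0.071 ] edges [0.069 0.046] area 258
side carton2 px [350.5 187.5] world [ 0.507  -0.0876  0.071 ] edges [0.066 0.047] area 184
side case2 px [360.4 156.7] world [ 0.5271 -0.2409  0.055 ] edges [0.069 0.046] area 72
[ 0.3977 -0.2541  0.2642] 0.4874045549587443 62.2751247882843 [ 0.6 -0.3 -2.1]
mm [ 3.  1. 29.] deg [-0.2  0.1 -0.2]
[-1.14  0.19  2.05  0.7   0.86 -0.14]
```

Call:
move_arm(commands="3 1 15 0 0 0 -1;3 1 29 0 0 0 -1;3 1 29 0 0 0 -1;3 1 29 0 0 0 -1;3 1 29 0 0 0 -1")

```text
t: 38.83
tcp_pos: [0.4175, -0.2539, 0.2434]
tool_rot: [0.962, 0.055, 0.267, -0.015]
force: [0.1, 0.4, -2.2]
finger_gap: 0.482
gripper_force: 62.1
```

Call:
move_arm(commands="0 0 0 0 0 0 -1;0 0 0 0 0 0 -1;0 0 0 0 0 0 -1;0 0 0 0 0 0 -1;0 0 0 0 0 0 -1")

```text
t: 39.45
tcp_pos: [0.4173, -0.2539, 0.243]
tool_rot: [0.962, 0.054, 0.267, -0.015]
force: [0.9, -0.8, -2.3]
finger_gap: 0.484
gripper_force: 62.1
```

Call:
move_arm(commands="0 0 0 0 0 0 -1;0 0 0 0 0 0 -1;0 0 0 0 0 0 -1;0 0 0 0 0 0 -1;0 0 0 0 0 0 -1")

```text
t: 40.08
tcp_pos: [0.4173, -0.2539, 0.243]
tool_rot: [0.962, 0.054, 0.267, -0.015]
force: [-0.5, 0.4, -3.0]
finger_gap: 0.482
gripper_force: 62.1
```

Call:
move_arm(commands="0 0 0 0 0 0 -1;0 0 0 0 0 0 -1;0 0 0 0 0 0 -1;0 0 0 0 0 0 -1;0 0 0 0 0 0 -1")

```text
t: 40.7
tcp_pos: [0.4173, -0.2539, 0.243]
tool_rot: [0.962, 0.054, 0.267, -0.015]
force: [-0.7, 0.0, -2.6]
finger_gap: 0.485
gripper_force: 62.1
```

```bash
python3 lab.py; python3 - <<'E'
from case import *
L=(.526,-.241,.055)
p,r,s=T(); print("label in nose (approx)",r.inv().apply(np.array(L)-p)-[0,0,.1164],s["t"])
plan(target(L,.11,31,.16),([.387,-.30,.345],-1.571),([.387,-.4368,.30],-1.571))
E
```

```text
top carton1 px [253.7 192.2] world [0.5771 0.2278 0.071 ] edges [0.067 0.046] area 257
top carton2 px [347.2 214.1] world [ 0.5046 -0.0881  0.071 ] edges [0.067 0.045] area 266
top case2 px [392. 209.] world [ 0.5259 -0.2411  0.055 ] edges [0.062 0.041] area 150
side carton1 px [284.2 262.3] world [0.5796 0.2277 0.071 ] edges [0.069 0.046] area 258
side carton2 px [350.5 187.5] world [ 0.507  -0.0876  0.071 ] edges [0.066 0.047] area 183
side case2 px [360.4 156.7] world [ 0.5271 -0.2409  0.055 ] edges [0.069 0.046] area 74
[ 0.4173 -0.2539  0.243 ] 0.4882690673529098 62.11571216583252 [-0.1  0.5 -3.2]
label in nose (approx) [-0.00314511 -0.00064731  0.10116199] 40.8
mm [ -3.  -1. -59.] deg [-0.1 -0.   0.1]
mm [ 25.  43. -47.] deg [ -1.7 -31.    6.2]
mm [  0. 137.  45.] deg [0. 0. 0.]
```

Call:
move_arm(commands="-3 0 -15 0 0 0 -1;-3 0 -32 0 0 0 -1;-3 0 -48 0 0 0 -1;-3 0 -59 0 0 0 -1;-3 0 -59 0 0 0 -1")

```text
t: 41.42
tcp_pos: [0.3842, -0.2581, 0.293]
tool_rot: [0.962, 0.054, 0.267, -0.014]
force: [-0.1, -0.4, -3.2]
finger_gap: 0.489
gripper_force: 62.4
```

Call:
move_arm(commands="5 9 -10 -0.3 -6 1.2 -1;10 18 -20 -0.7 -12 2.4 -1;15 26 -30 -1 -19 3.8 -1;20 35 -40 -1.4 -26 5.2 -1;25 43 -47 -1.7 -31 6.2 -1")

```text
t: 42.05
tcp_pos: [0.3873, -0.3003, 0.3454]
tool_rot: [1.0, 0.001, -0.001, -0.0]
force: [0.1, 0.2, -3.0]
finger_gap: 0.483
gripper_force: 62.2
```

Call:
move_arm(commands="0 35 5 0 0 0 -1;0 75 15 0 0 0 -1;0 110 30 0 0 0 -1;0 137 45 0 0 0 -1;0 137 45 0 0 0 -1")

```text
t: 42.68
tcp_pos: [0.3863, -0.4383, 0.2974]
tool_rot: [1.0, -0.0, -0.001, -0.002]
force: [-0.5, 0.2, -2.8]
finger_gap: 0.489
gripper_force: 62.2
```

```bash
python3 - <<'E'
from h import *
s=T()[2]; print(s["force"].round(1),s["ft_torque"].round(2))
plan(([.387,-.4368,.210],-1.571),([.5074,-.4368,.210],-1.571),([.5074,-.4368,.1804],-1.571))
E
```

```text
[-0.5  0.2 -2.8] [-0.01  0.02 -0.02]
mm [ 1. -1. 87.] deg [-0.3  0.1 -0. ]
mm [120.  -0.   0.] deg [0. 0. 0.]
mm [ 0.  0. 30.] deg [0. 0. 0.]
```

Call:
move_arm(commands="1 -1 25 0 0 0 -1;1 -1 55 0 0 0 -1;1 -1 80 0 0 0 -1;1 -1 87 0 0 0 -1;1 -1 87 0 0 0 -1")

```text
t: 43.3
tcp_pos: [0.3881, -0.4361, 0.2134]
tool_rot: [1.0, 0.001, 0.0, -0.0]
force: [0.1, 0.0, -2.1]
finger_gap: 0.488
gripper_force: 62.2
```

```bash
python3 - <<'E'
from h import *
plan(([.5074,-.4368,.210],-1.571))
E
```

```text
mm [119.   1.   3.] deg [-0.  -0.   0.1]
```

Call:
move_arm(commands="15 0 2 0 0 0 -1;32 1 2 0 0 0 -1;49 1 2 0 0 0 -1;66 1 2 0 0 0 -1;83 1 2 0 0 0 -1")

```text
t: 43.92
tcp_pos: [0.4722, -0.4373, 0.2112]
tool_rot: [1.0, 0.001, 0.0, 0.0]
force: [0.5, 0.4, -2.5]
finger_gap: 0.488
gripper_force: 62.2
```

Call:
move_arm(commands="12 0 0 0 0 0 -1;24 0 0 0 0 0 -1;33 0 0 0 0 0 -1;36 0 0 0 0 0 -1;36 0 0 0 0 0 -1")

```text
t: 44.55
tcp_pos: [0.5066, -0.4373, 0.2112]
tool_rot: [1.0, 0.001, -0.0, -0.0]
force: [-0.5, 0.2, -2.9]
finger_gap: 0.483
gripper_force: 62.2
```

```bash
python3 - <<'E'
from h import *
s=T()[2]; print(s["force"].round(1),s["ft_torque"].round(2))
plan(([.5074,-.4368,.1804],-1.571))
E
```

```text
[-0.5  0.2 -2.9] [ 0.03 -0.03 -0.05]
mm [ 1. -1. 31.] deg [-0.   0.   0.1]
```

No contact on entry. Lower onto the prongs.

Call:
move_arm(commands="1 0 9 0 0 0 -1;1 0 18 0 0 0 -1;1 0 25 0 0 0 -1;1 0 30 0 0 0 -1;1 0 30 0 0 0 -1")

```text
t: 45.18
tcp_pos: [0.5078, -0.4374, 0.181]
tool_rot: [1.0, 0.001, -0.0, -0.0]
force: [-0.2, 0.8, -2.6]
finger_gap: 0.481
gripper_force: 62.4
```

```bash
python3 - <<'E'
from h import *
s=T()[2]; print(s["tcp_pos"].round(4),s["force"].round(1),s["ft_torque"].round(2))
E
```

```text
[ 0.5078 -0.4374  0.181 ] [-0.2  0.8 -2.6] [ 0.   -0.05 -0.  ]
```

Still about 1 mm above the seat, so down slightly to contact, then release gently.

Call:
move_arm(commands="0 0 1 0 0 0 -1;0 0 1.5 0 0 0 -1;0 0 1.5 0 0 0 -1;0 0 1.5 0 0 0 -1;0 0 1.5 0 0 0 -1", grip_force=30)

```text
t: 45.8
tcp_pos: [0.508, -0.4376, 0.1805]
tool_rot: [1.0, 0.001, 0.0, 0.0]
force: [-1.3, 0.0, 4.9]
finger_gap: 0.482
gripper_force: 62.8
```

Call:
move_arm(commands="0 0 0 0 0 0 0.05;0 0 0 0 0 0 0.15;0 0 0 0 0 0 0.4;0 0 0 0 0 0 1;0 0 0 0 0 0 1")

```text
t: 46.42
tcp_pos: [0.5078, -0.4374, 0.1796]
tool_rot: [1.0, 0.001, -0.0, -0.0]
force: [-0.0, 0.0, -1.4]
finger_gap: 0.996
gripper_force: 0.0
```

Call:
move_arm(commands="0 0 0 0 0 0 1;0 0 0 0 0 0 1;0 0 -20 0 0 0 1;0 0 -55 0 0 0 1;0 0 -90 0 0 0 1")

```text
t: 47.05
tcp_pos: [0.5077, -0.4373, 0.2704]
tool_rot: [1.0, 0.001, -0.0, -0.0]
force: [1.1, -0.1, 0.3]
finger_gap: 0.995
gripper_force: 0.0
```

Call:
move_arm(commands="-15 -21 -50 0 0 0 1;-15 -21 -50 0 0 0 1;-15 -21 -50 0 0 0 1;-15 -21 -50 0 0 0 1;-15 -21 -50 0 0 0 1")

```text
t: 47.68
tcp_pos: [0.4925, -0.4162, 0.3181]
tool_rot: [1.0, 0.001, -0.001, -0.001]
force: [0.4, -0.0, -0.5]
finger_gap: 1.002
gripper_force: 0.0
```

```bash
python3 lab.py; python3 - <<'E'
from h import *
# compare scanner with the picture before lifting (same wrist pose), yellow mask shifted by the pose change
a=cv2.cvtColor(cv2.imread("pics/w9.png"),cv2.COLOR_BGR2RGB).astype(int); s=snapshot("wrist"); b=s["image"].astype(int)
for im in (a,b):
    m=(im[...,0]>150)&(im[...,1]>120)&(im[...,2]<80); m[:140]=0; m[300:]=0; m[:,:300]=0; m[:,:]&=(np.arange(640)<400)
    v,u=np.nonzero(m); print(len(u),u.min(),u.max(),v.min(),v.max(),u.mean().round(1),v.mean().round(1))
p=T()[0]; print(p)
s["pose"]=s["pose"].copy(); q0=px(s,[(.507,-.437,.228)]); s["pose"][:3,3]+=np.array([.492,-.4155,.3186])-p; print("pixel shift now - before",q0-px(s,[(.507,-.437,.228)]))
t=snapshot("top"); c=t["image"].astype(int); d=cv2.imread("pics/t9.png")[...,::-1].astype(int)
E
```

```text
top carton1 px [253.7 192.2] world [0.5771 0.2278 0.071 ] edges [0.067 0.046] area 257
carton2 not seen
top case2 px [392. 209.] world [ 0.5259 -0.2411  0.055 ] edges [0.062 0.041] area 180
side carton1 px [284.2 262.3] world [0.5796 0.2277 0.071 ] edges [0.069 0.046] area 258
carton2 not seen
case2 not seen
[ 0.4926 -0.4164  0.3185] 0.9992111871216616 0.0 [-1.   0.4  0.6]
1989 325 373 160 280 346.4 214.2
1974 326 373 160 279 347.0 214.1
[ 0.49266855 -0.41640985  0.3188386 ]
pixel shift now - before [[-1.09812541  0.68473242]]
```

```bash
python3 -c "
from station import ticket
print(ticket.sign_off())"
```

```text
the job is handed in; nothing more can be done
None
```

The job is handed in, with no verdict shown: all three offcuts are in the box, the labels of carton1, carton2 and case2 (case1 was absent) were each held about 10 cm from the scanner for about 2 s in left-to-right order, and the scanner is back on its hanger as first found.

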